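# Clear the turntable into the tin organiser

### The arm

A 6-joint arm with a two-finger parallel gripper is mounted at the origin on a cart in front of the work surface, level with it; the furniture and walls round the work are solid. World frame = base frame: x ahead of the robot, y to its left, z up, the work surface at z = 0. Lengths are in m, angles in rad, forces in N, time in s.
With the tool pointing down it reaches from about 0.35 to 0.775 m from the base axis. Payload 7.3 kg.
Tool frame: the origin (TCP) lies midway between the tips of the shut fingers; the grasp point (between the pads) lies 19 mm behind it (robot.grip_depth is the z of the grasp point in the tool frame, in m); z points along the fingers, y is the line along which they close (so a half turn about z gives the same grasp; the last joint's range is limited). The gripper opens to 92 mm and grips with 3 to 60 N. Pads are 19 mm wide; open, the fingers measure 130 mm over their backs; the gripper's body (75 mm by 190 mm) begins 47 mm behind the grasp point.
Start: joints at [-1.455, 0.342, 1.524, -0, 1.275, -0.146], TCP at [0.136, -0.507, 0.227] pointing down, gripper open.
Joint ranges: [-2.53, 2.53], [-0.77, 2.02], [0.04, 2.7], [-1, 4.14], [0.28, 2.66], [-3.11, 3.11]. Speed limits (rad/s): [2.57, 2.57, 3.14, 3.14, 3.14, 3.14].

### API

Orientations are given as [roll, pitch, yaw] about the fixed x, y, z axes, in that order (R = Rz(yaw) Ry(pitch) Rx(roll)).
In Python, from cell import robot, viewer gives the robot as it stands.
- The arm moves only by the tool step_arm, never from a script. Its argument "increments" is a list of rows, each an object with "delta_pos": the shift along the tool's x, y, z in cm, a list of three; "dr": the turn, a rotation vector about the tool's x, y, z in degrees, a list of three; "fingers": the closure, from -1 (fully open) to 1 (shut), so that 0 is half open. In form: [{"delta_pos": [tx, ty, tz], "dr": [wx, wy, wz], "fingers": fingers}, ...]. A call has exactly 5 rows; each row is the pose to reach, as a shift and turn from the pose commanded when the call began, along the tool's axes at that moment; what a row does not reach only later rows make up. A row lasts 1/8 s, in which the tool goes at most 62.5 mm and 10.7 degrees, less where a joint would pass 70% of its speed; a pose out of reach is approached as far as the arm can. A call with a gripper value outside its range is refused whole. The fingers move at their own pace and stop on an object; "newtons" is the grip in N (left out, the last holds). Time passes only in rows, so rows that repeat a pose let the fingers close, or fill a call up. It gives the time, the measured TCP pose, the force, the opening and the grip force at its end, in the units of the state.
- robot.observe(): the state, without advancing time (a new reading comes with each control period).
- viewer.read_camera(name): name is "scene" or "top" or "wrist"; returns the picture (400x640x3 uint8, red, green, blue); there is no depth.
- viewer.camera_params(name): a dict with "K" (3x3 intrinsics, pixels), "T" (4x4, takes a point from camera to world coordinates). Camera axes: x right, y down, z forward; pixel columns grow to the right and rows downward; lengths in m; the calibration is good to about 2 mm. A picture is of the moment at which its call begins: read the wrist's pose just before it. camera_params takes no time and is no camera call; for the wrist camera it gives the pose at the moment of the call.
- robot.hand_in(): hands the job in; it is judged then, once.
The state is a dict: "time": time; "qpos": joint angles; "qvel": joint speeds; "joint_efforts": joint torques, N m; "tool_pos": TCP position; "tool_rot": TCP orientation; "contact_force": force on the tool from outside, world axes, zero at the start; "torque": the same for the moment, N m; "opening": finger opening in m; "grip_force": force on a finger pad.
Only numpy, scipy, OpenCV 4.12 (cv2) and the standard library are available. Lean on these libraries where they do the work, as an engineer would, in place of code of your own. Each camera call takes 0.05 s, during which the arm holds its last target. There are 200 camera calls.

### The job

Clear the spinning turntable into the wooden organiser. Lay every flat tin from it crosswise in the lane, lid up, behind the tin already there, and push the row under the roof until all the tins lie square and close together, the first against the stop; also stand the round timer upright in the well on top. Leave the mug, jar and salt shaker alone.

Things in the scene. Friction and masses are not known exactly. Their poses are not given: they have to be found in the camera images.
- organiser: fixed wooden organiser, 140 (x) by 320 mm (y). Lane along y: 120 mm between 10 mm walls that rise to 24 mm above the worktop, floor at 8 mm; stop wall at the -y end, open mouth at the +y end (to the robot's left). Low roof over the 130 mm next to the stop, underside 44, top 64 mm above the worktop: tins pass, grippers do not. Origin on the worktop amid the lane, z up
- lane_stop (a point): on the lane's floor, middle of the stop wall's inner face; axes as the organiser's: y runs down the lane from the stop (0) under the roof (to 0.130) to the mouth (0.310), x across the lane
- well (a point): centre of the floor of the round well sunk in the roof's top: 72 mm in diameter, 12 mm deep, floor 52 mm above the worktop; 65 mm from the stop
- turntable_top (a point): centre of the upper face of the wooden turntable, a rimless disc of 290 mm diameter, its face 22 mm above the worktop. It spins freely on a fixed base, so any sideways push off its centre turns it
- tin_0: flat oblong fish tin, 60 x 104 mm, 22 mm high (63 x 107 x 26 with seams and ring pull), about 130 g; origin: centre of underside, x along the 60 mm side, y along the 104 mm side, z up. Grip low across the 60 mm. Starts lying lid up in the lane, askew, centre 90 to 150 mm from the stop
- tin_1: flat oblong fish tin, 60 x 104 mm, 22 mm high (63 x 107 x 26 with seams and ring pull), about 130 g; origin: centre of underside, x along the 60 mm side, y along the 104 mm side, z up. Grip low across the 60 mm. Starts lid up on the turntable, long side along its edge, centre about 90 mm from its axis; 2 or 3 of tin_1 to tin_3 are present
- tin_2: flat oblong fish tin, 60 x 104 mm, 22 mm high (63 x 107 x 26 with seams and ring pull), about 130 g; origin: centre of underside, x along the 60 mm side, y along the 104 mm side, z up. Grip low across the 60 mm. Starts lid up on the turntable, long side along its edge, centre about 90 mm from its axis; 2 or 3 of tin_1 to tin_3 are present
- tin_3: flat oblong fish tin, 60 x 104 mm, 22 mm high (63 x 107 x 26 with seams and ring pull), about 130 g; origin: centre of underside, x along the 60 mm side, y along the 104 mm side, z up. Grip low across the 60 mm. Starts lid up on the turntable, long side along its edge, centre about 90 mm from its axis; 2 or 3 of tin_1 to tin_3 are present
- timer: round kitchen timer with a red dome on a white base, 65 mm in diameter, 45 mm high; origin at the centre of its underside, z up. Starts upright on the turntable, its centre about 90 mm from the axis
- mug: bystander: mug, 87 mm, 96 mm high, behind the work; origin at its underside
- jam_jar: bystander: jam jar, 69 mm, 101 mm high, behind the work; origin at its underside
- salt_shaker: bystander: salt shaker, 44 mm, 90 mm high, behind the work; origin at its underside

How it is judged:
At the end, for the whole second after the job is handed in: All tins flat in the lane, crosswise within 0.12 rad, within 10 mm of its middle, in one gapless row, tin_0 first: centres 30, 90, 150, 210 mm from the stop (within 6 mm, the last up to 12 outwards). Timer upright in the well, within 6 mm of its centre and 4 mm of its floor. All at rest (x of tin_0 in the frame of lane_stop between -0.01 and 0.01 m and z of tin_0 in the frame of lane_stop between -0.004 and 0.006 m and angle between the y axis of each of tin_0, tin_1, tin_2, tin_3 and the x axis of lane_stop, either way round below 0.12 rad and angle between each of tin_0, tin_1, tin_2, tin_3's own z axis and vertical below 0.1 rad and linear speed of each of tin_0, tin_1, tin_2, tin_3, timer below 0.01 m/s and y of tin_0 in the frame of lane_stop between 0.024 and 0.036 m and x of tin_1 in the frame of lane_stop between -0.01 and 0.01 m and z of tin_1 in the frame of lane_stop between -0.004 and 0.006 m and (y of tin_1 in the frame of lane_stop between 0.084 and 0.098 m or (y of tin_1 in the frame of lane_stop between 0.144 and 0.16 m and y of tin_2 in the frame of lane_stop between 0.084 and 0.098 m) or (y of tin_1 in the frame of lane_stop between 0.144 and 0.16 m and y of tin_3 in the frame of lane_stop between 0.084 and 0.098 m) or (y of tin_1 in the frame of lane_stop between 0.204 and 0.222 m and y of tin_2 in the frame of lane_stop between 0.144 and 0.16 m) or (y of tin_1 in the frame of lane_stop between 0.204 and 0.222 m and y of tin_3 in the frame of lane_stop between 0.144 and 0.16 m)) and x of tin_2 in the frame of lane_stop between -0.01 and 0.01 m and z of tin_2 in the frame of lane_stop between -0.004 and 0.006 m and (y of tin_2 in the frame of lane_stop between 0.084 and 0.098 m or (y of tin_2 in the frame of lane_stop between 0.144 and 0.16 m and y of tin_1 in the frame of lane_stop between 0.084 and 0.098 m) or (y of tin_2 in the frame of lane_stop between 0.144 and 0.16 m and y of tin_3 in the frame of lane_stop between 0.084 and 0.098 m) or (y of tin_2 in the frame of lane_stop between 0.204 and 0.222 m and y of tin_1 in the frame of lane_stop between 0.144 and 0.16 m) or (y of tin_2 in the frame of lane_stop between 0.204 and 0.222 m and y of tin_3 in the frame of lane_stop between 0.144 and 0.16 m)) and x of tin_3 in the frame of lane_stop between -0.01 and 0.01 m and z of tin_3 in the frame of lane_stop between -0.004 and 0.006 m and (y of tin_3 in the frame of lane_stop between 0.084 and 0.098 m or (y of tin_3 in the frame of lane_stop between 0.144 and 0.16 m and y of tin_1 in the frame of lane_stop between 0.084 and 0.098 m) or (y of tin_3 in the frame of lane_stop between 0.144 and 0.16 m and y of tin_2 in the frame of lane_stop between 0.084 and 0.098 m) or (y of tin_3 in the frame of lane_stop between 0.204 and 0.222 m and y of tin_1 in the frame of lane_stop between 0.144 and 0.16 m) or (y of tin_3 in the frame of lane_stop between 0.204 and 0.222 m and y of tin_2 in the frame of lane_stop between 0.144 and 0.16 m)) and horizontal distance between timer and well below 0.006 m and z of timer in the frame of well between -0.004 and 0.004 m and angle between timer's own z axis and vertical below 0.08 rad); the robot touches nothing.
It fails at once if the mug is moved by more than 30 mm (distance of mug from where it was at the start of the episode above 0.03 m).
It fails at once if the jam jar is moved by more than 30 mm (distance of jam_jar from where it was at the start of the episode above 0.03 m).
It fails at once if the salt shaker is moved by more than 30 mm (distance of salt_shaker from where it was at the start of the episode above 0.03 m).
Of tin_1, tin_2, tin_3 only 2 to 3 are there at a start; the rules pass over those that are not, and their reading is None.
At some moment in a run one of tin_0 may be knocked a few centimetres aside while the robot is not near it.
Once in a run the grip may slacken for a moment while it holds something.
It also fails if it takes over 210 s, if anything falls off the work surface, if the arm or the gripper's body presses on something with over 40 N, if the wrist force passes 120 N, or if a joint passes its speed limit or range.

## Working session

There is one attempt and no reset: what is moved stays moved. The work goes in short steps, Python scripts to look and compute and a tool call to move; the robot and the scene stay as the last step left them, time stands still between calls to the robot, and variables do not carry over. Pictures are saved under pics/ and viewed, at most 14 in all, crops included, and the job is handed in when it is done.

Besides the shell and the picture viewer there is one more tool, called after "Request:" by a JSON object that holds its "fn" and its "kwargs", one argument or row to a line. step_arm: Moves the arm, as the interface text tells. Its arguments: {"type":"object","properties":{"increments":{"type":"array"},"newtons":{"type":"number"}},"required":["increments"]}

```bash
mkdir -p pics; ls; python3 - <<'E'
from cell import robot, viewer
import cv2,numpy as np
np.set_printoptions(precision=4,suppress=True)
a=viewer.read_camera("scene");b=viewer.read_camera("top")
cv2.imwrite("pics/s0.png",a[...,::-1]);cv2.imwrite("pics/t0.png",b[...,::-1])
for n in("scene","top","wrist"):
    p=viewer.camera_params(n);print(n,p["K"],p["T"])
print(robot.observe())
E
```

```text
pics
scene [[467.3734   0.     318.5798]
 [  0.     467.3734 205.7037]
 [  0.       0.       1.    ]] [[-0.8978 -0.2769  0.3425  0.0194]
 [-0.4404  0.5634 -0.699   0.9457]
 [ 0.0006 -0.7784 -0.6278  0.9314]
 [ 0.      0.      0.      1.    ]]
top [[448.9909   0.     312.6429]
 [  0.     448.9909 198.8571]
 [  0.       0.       1.    ]] [[-0.3997 -0.8611  0.3142  0.0459]
 [-0.9166  0.3733 -0.143   0.1788]
 [ 0.0059 -0.3452 -0.9385  1.3646]
 [ 0.      0.      0.      1.    ]]
wrist [[296.4327   0.     321.2257]
 [  0.     296.4327 199.5729]
 [  0.       0.       1.    ]] [[ 0.259  -0.9316 -0.2551  0.2053]
 [-0.9659 -0.2502 -0.0671 -0.4885]
 [-0.0014  0.2638 -0.9646  0.3831]
 [ 0.      0.      0.      1.    ]]
{'time': 0.1, 'qpos': array([-1.455 ,  0.3426,  1.5249, -0.    ,  1.2754, -0.146 ]), 'qvel': array([-0.0001, -0.0025, -0.0032, -0.0004,  0.0003, -0.0011]), 'joint_efforts': array([  0.0033, -43.2   , -24.4696,   0.0719,   0.0525,  -0.0001]), 'tool_pos': array([ 0.1358, -0.5068,  0.2261]), 'tool_rot': array([-3.1403, -0.0002,  0.2618]), 'contact_force': array([-0.0652,  0.5609,  0.6801]), 'torque': array([-0.0275,  0.0072, -0.0012]), 'grip_force': 0.0, 'opening': 0.09161937741286902}
```

View pics/t0.png

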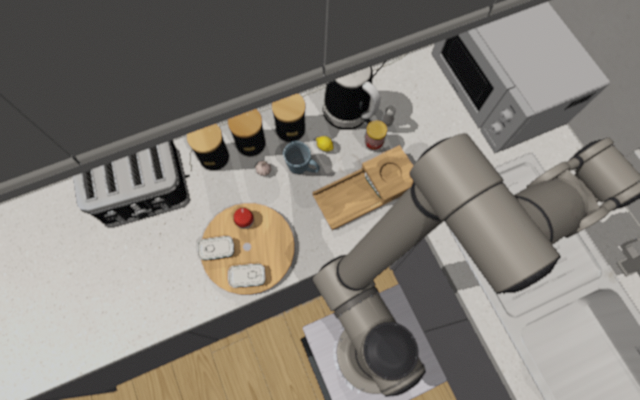

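View pics/s0.png

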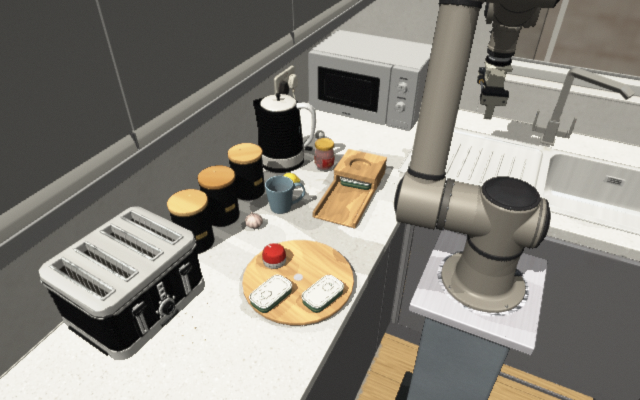

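The top view shows two tins at about (216,248) and (246,275), the timer at (243,216), the turntable at (247,248), the organiser from (315,195) to (410,165) and the well at (390,172). In the scene view tin_0 sits at the roof's edge, near (355,182).

```bash
cat > h.py <<'E'
from cell import robot, viewer
import cv2,numpy as np
np.set_printoptions(precision=4,suppress=True)
def ray(n,uv,z,P=None):
    P=P or viewer.camera_params(n);uv=np.atleast_2d(uv).astype(float)
    d=np.c_[uv,np.ones(len(uv))]@np.linalg.inv(P["K"]).T@P["T"][:3,:3].T
    o=P["T"][:3,3];return (o+d*((z-o[2])/d[:,2])[:,None])
def proj(n,X,P=None):
    P=P or viewer.camera_params(n);X=np.atleast_2d(X)
    c=(X-P["T"][:3,3])@P["T"][:3,:3];p=c@P["K"].T;return p[:,:2]/p[:,2:]
def tool(d,yaw):
    "world shift -> tool axes in cm for a tool pointing down at yaw (roll pi)"
    c,s=np.cos(yaw),np.sin(yaw);return np.array([c*d[0]+s*d[1],s*d[0]-c*d[1],-d[2]])*100
E
python3 - <<'E'
from h import *
a=cv2.imread("pics/s0.png");b=cv2.imread("pics/t0.png")
A=cv2.resize(a[140:345,230:395],None,fx=2.9,fy=2.9,interpolation=cv2.INTER_CUBIC)
A1=cv2.resize(a[140:235,300:400],(400,380),interpolation=cv2.INTER_CUBIC)
B=cv2.resize(b[140:240,300:430],(400,308),interpolation=cv2.INTER_CUBIC)
B2=cv2.resize(b[195:300,190:305],(400,365),interpolation=cv2.INTER_CUBIC)
B3=cv2.resize(b[140:240,300:425],(400,320),interpolation=cv2.INTER_CUBIC)
out=np.zeros((600,800,3),np.uint8)
out[:380,:400]=A1;out[:365,400:]=B2;
out[380:,:]=0
B4=cv2.resize(b[150:230,305:420],(316,220),interpolation=cv2.INTER_CUBIC);out[380:,:316]=B4
A2=cv2.resize(a[235:325,235:360],(306,220),interpolation=cv2.INTER_CUBIC);out[380:,400:706]=A2
cv2.imwrite("pics/c0.png",out)
print("ttable",ray("top",[247,248],.022),"tins",ray("top",[[216,248],[246,275]],.045),"timer",ray("top",[243,216],.05))
print("scene ttable",ray("scene",[298,279],.022), "tins",ray("scene",[[271,291],[323,291]],.045),"well",ray("top",[390,172],.064),ray("scene",[361,161],.064))
print("org",ray("top",[[314,194],[332,228]],.024))
E
```

```text
ttable [[0.4284 0.2226 0.022 ]] tins [[0.459  0.3073 0.045 ]
 [0.3468 0.2533 0.045 ]] timer [[0.5197 0.1973 0.05  ]]
scene ttable [[0.43   0.2287 0.022 ]] tins [[0.4607 0.311  0.045 ]
 [0.3457 0.2545 0.045 ]] well [[ 0.467  -0.2798  0.064 ]] [[ 0.4701 -0.2972  0.064 ]]
org [[ 0.5082 -0.0361  0.024 ]
 [ 0.3823 -0.0421  0.024 ]]
```

View pics/c0.png

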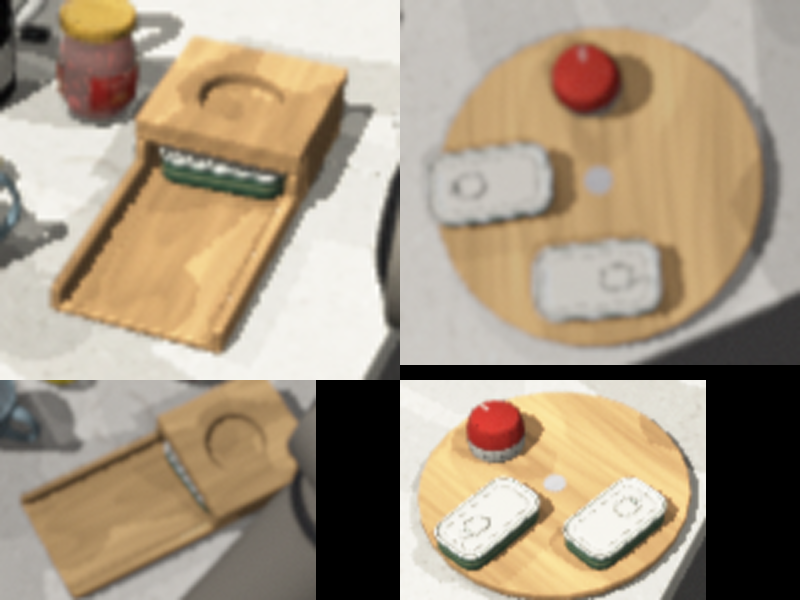

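```bash
python3 - <<'E'
from h import *
from scipy.optimize import least_squares
PS={n:viewer.camera_params(n) for n in("scene","top")}
def fit(obs,x0):
    def pts(v,X):
        c,s=np.cos(v[2]),np.sin(v[2]);X=np.array(X);return np.c_[v[0]+c*X[:,0]-s*X[:,1],v[1]+s*X[:,0]+c*X[:,1],X[:,2]]
    def f(v): return np.concatenate([(proj(n,pts(v,[o[0] for o in L]),PS[n])-np.array([o[1] for o in L])).ravel() for n,L in obs.items()])
    r=least_squares(f,x0,loss="soft_l1");return r.x,r.fun.reshape(-1,2)
S=lambda u,v:(300+u/4,140+v/4)
T=lambda u,v:(305+u/2.748,150+(v-380)/2.75)
obs={"scene":[((.07,-.16,.064),S(190,38)),((-.07,-.16,.064),S(347,70)),((.07,-.02,.064),S(143,125)),((-.07,-.02,.064),S(300,162)),((.07,.16,.024),S(57,290)),((-.07,.16,.024),S(220,335))],
"top":[((.07,.16,.024),T(23,498)),((-.07,.16,.024),T(80,594)),((.07,-.02,.064),T(160,420)),((-.07,-.02,.064),T(214,514)),((.07,-.16,.064),T(270,383))]}
o,e=fit(obs,[.45,-.2,0]);print("organiser",o);print(e)
B=lambda u,v:(190+(u-400)/3.478,195+v/3.478)
A=lambda u,v:(235+(u-400)/2.448,235+(v-380)/2.448)
z=.046;a,b=.0315,.0535
def tin(top,sc,x0):
    # corner order: image TL,TR,BR,BL in top view; long side y
    m=[(a,b,z),(a,-b,z),(-a,-b,z),(-a,b,z)]
    sm=[m[3],m[0],m[1],m[2]]
    return m,sm
for nm,top,sc,x0 in(("A",[(428,148),(548,142),(554,212),(438,225)],[(437,522),(505,477),(540,500),(470,555)],[.46,.31,0.3]),
 ("B",[(533,245),(655,240),(660,308),(537,322)],[(565,522),(630,477),(667,500),(600,553)],[.346,.254,.3])):
    m=[(a,b,z),(a,-b,z),(-a,-b,z),(-a,b,z)]
    best=None
    for k in range(4):
        r=fit({"top":list(zip(m,[B(*p) for p in top])),"scene":list(zip(m[k:]+m[:k],[A(*p) for p in sc]))},x0)
        if best is None or np.abs(r[1]).sum()<best[1]:best=(r,np.abs(r[1]).sum(),k)
    print(nm,best[0][0],best[2]);print(best[0][1].round(1).tolist())
print("timer",ray("top",B(585,74),.067),ray("scene",A(496,404),.067))
print("axis",ray("top",B(597,180),.022),ray("scene",A(554,483),.022))
E
```

```text
organiser [ 0.4558 -0.1954  0.0605]
[[ 1.9011 -0.7268]
 [ 1.5476 -0.2318]
 [-0.8323 -1.4089]
 [ 1.0396 -0.9934]
 [-0.9302 -0.8116]
 [ 1.8889 -0.3954]
 [-1.6721 -0.4649]
 [-1.9412  2.1895]
 [-1.0289 -0.5261]
 [ 1.4751  2.2078]
 [-3.2213 -4.9368]]
A [ 0.462   0.3056 -0.3106] 0
[[0.0, 0.9], [1.0, -0.8], [0.1, -0.6], [-2.5, -0.9], [-3.5, 1.3], [1.2, -3.6], [3.9, -0.1], [-0.0, 2.1]]
B [ 0.347   0.2508 -0.3253] 0
[[0.0, 0.0], [1.1, -1.5], [0.7, 0.1], [-0.6, -0.8], [-3.7, 1.5], [0.0, -3.1], [3.1, 0.6], [0.2, 3.3]]
timer [[0.5125 0.1969 0.067 ]] [[0.524  0.1848 0.067 ]]
axis [[0.4325 0.2222 0.022 ]] [[0.4333 0.2229 0.022 ]]
```

Request:
{"fn": "step_arm", "kwargs": {
  "increments": [
    {"delta_pos": [6, -2, -2], "dr": [0, 0, 0], "fingers": -1},
    {"delta_pos": [12, -4, -2], "dr": [0, 0, 0], "fingers": -1},
    {"delta_pos": [17, -6, -2], "dr": [0, 0, 0], "fingers": -1},
    {"delta_pos": [22, -7.5, -2], "dr": [0, 0, 0], "fingers": -1},
    {"delta_pos": [27, -9, -2], "dr": [0, 0, 0], "fingers": -1}
  ],
  "newtons": 30
}}

```text
time: 0.72
tool_pos: [0.3746, -0.349, 0.2465]
tool_rot: [-3.141, 0.0, 0.262]
contact_force: [0.4, -1.2, 1.2]
opening: 0.0918
grip_force: 0.0
```

Request:
{"fn": "step_arm", "kwargs": {
  "increments": [
    {"delta_pos": [2.7, -5.5, 0], "dr": [0, 0, -10], "fingers": -1},
    {"delta_pos": [5.4, -11, 0], "dr": [0, 0, -20], "fingers": -1},
    {"delta_pos": [8, -16.5, 0], "dr": [0, 0, -30], "fingers": -1},
    {"delta_pos": [10.7, -22, 0], "dr": [0, 0, -40], "fingers": -1},
    {"delta_pos": [13.4, -27, 0], "dr": [0, 0, -45], "fingers": -1}
  ]
}}

```text
time: 1.35
tool_pos: [0.4328, -0.0528, 0.2466]
tool_rot: [-3.141, 0.0, 1.051]
contact_force: [1.1, -0.4, 0.5]
opening: 0.0921
grip_force: 0.0
```

Request:
{"fn": "step_arm", "kwargs": {
  "increments": [
    {"delta_pos": [4.5, -2.8, 0], "dr": [0, 0, -4], "fingers": -1},
    {"delta_pos": [9, -5.6, 0], "dr": [0, 0, -8], "fingers": -1},
    {"delta_pos": [13.5, -8.4, 0], "dr": [0, 0, -12], "fingers": -1},
    {"delta_pos": [18, -11.2, 0], "dr": [0, 0, -12], "fingers": -1},
    {"delta_pos": [21.2, -13.3, 0], "dr": [0, 0, -12], "fingers": -1}
  ]
}}

```text
time: 1.98
tool_pos: [0.4232, 0.1973, 0.2464]
tool_rot: [-3.141, 0.0, 1.258]
contact_force: [0.0, 0.3, -0.3]
opening: 0.0919
grip_force: 0.0
```

```bash
cat > look.py <<'E'
from h import *
import sys,pickle
n,cam=sys.argv[1],sys.argv[2]
P=viewer.camera_params(cam);im=viewer.read_camera(cam)
cv2.imwrite(f"pics/{n}.png",im[...,::-1]);pickle.dump(P,open(f"pics/{n}.pkl","wb"))
s=robot.observe();print(s["time"],s["tool_pos"],s["tool_rot"],s["opening"])
E
python3 look.py w1 wrist; python3 look.py t1 top
python3 - <<'E'
from h import *
w=cv2.imread("pics/w1.png");t=cv2.imread("pics/t1.png")
out=np.zeros((600,800,3),np.uint8);out[:400,:640]=w;
out[400:,:]=0;c=cv2.resize(t[145:235,305:425],(267,200),interpolation=cv2.INTER_CUBIC);out[400:,:267]=c
cv2.imwrite("pics/c1.png",out)
E
```

```text
2.025 [0.4228 0.2005 0.2464] [-3.1401 -0.0021  1.2592] 0.09153747685653801
2.075 [0.423  0.1982 0.2463] [-3.1406 -0.0004  1.2608] 0.09217185167024959
```

View pics/c1.png

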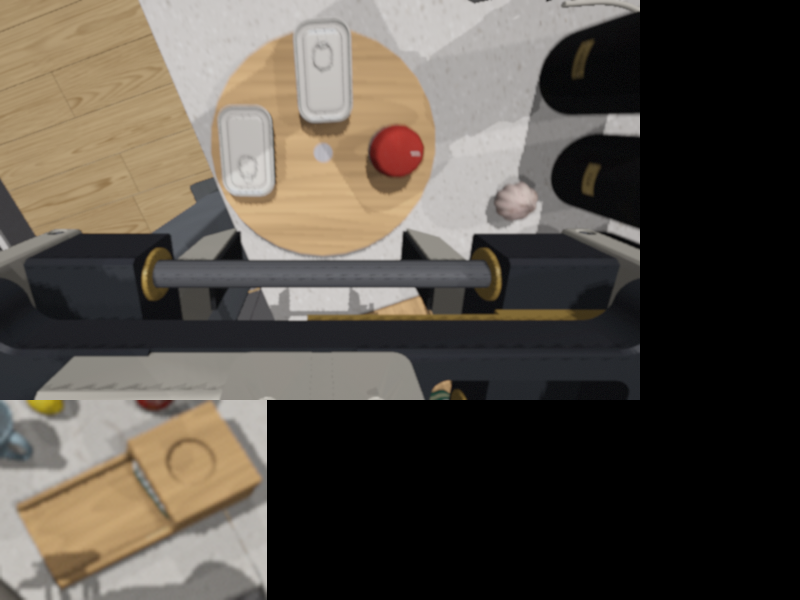

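The wrist view shows tin A at about (323,72) with its long side along the image's vertical, tin B at (247,152), the timer at (397,150) and the axis at (323,153). The top crop shows the organiser unobstructed, with tin_0's edge just past the roof.

```bash
python3 - <<'E'
from h import *
import pickle
from scipy.optimize import least_squares
P=pickle.load(open("pics/w1.pkl","rb"))
print("wristcam",P["T"][:3,3])
for n,c in(("A",[(294,24),(349,22),(352,118),(300,123)]),("B",[(220,108),(268,107),(273,194),(225,198)])):
    X=ray("wrist",c,.047,P)[:,:2];m=X.mean(0);l=(X[0]+X[1]-X[2]-X[3])/2;w=(X[1]+X[2]-X[0]-X[3])/2
    print(n,m,"len",np.linalg.norm(l),np.linalg.norm(w),"long ang",np.arctan2(l[1],l[0]),"short",np.arctan2(w[1],w[0]))
print("timer",ray("wrist",(397,150),.06,P),"axis",ray("wrist",(323,153),.022,P))
PS={n:viewer.camera_params(n) for n in("scene","top")}
S=lambda u,v:(300+u/4,140+v/4)
T=lambda u,v:(305+u/2.225,145+(v-400)/2.222)
obs={"scene":[((.07,-.16,.064),S(190,38)),((-.07,-.16,.064),S(347,70)),((.07,-.02,.064),S(143,125)),((-.07,-.02,.064),S(300,162)),((.07,.16,.024),S(57,290)),((-.07,.16,.024),S(220,335)),((0,-.085,.064),S(242,100))],
"top":[((.07,.16,.024),T(16,508)),((-.07,.16,.024),T(62,586)),((.07,-.02,.064),T(130,452)),((-.07,-.02,.064),T(174,526)),((.07,-.16,.064),T(208,402)),((-.07,-.16,.064),T(262,481)),((0,-.085,.064),T(191,464))]}
def f(v,obs):
    c,s=np.cos(v[2]),np.sin(v[2]);r=[]
    for n,L in obs.items():
        X=np.array([o[0] for o in L]);W=np.c_[v[0]+c*X[:,0]-s*X[:,1],v[1]+s*X[:,0]+c*X[:,1],X[:,2]]
        r.append((proj(n,W,PS[n])-np.array([o[1] for o in L])).ravel())
    return np.concatenate(r)
for k in(["scene"],["top"],["scene","top"]):
    r=least_squares(f,[.45,-.2,0],args=({n:obs[n] for n in k},),loss="soft_l1");print(k,r.x,np.abs(r.fun).max())
E
```

```text
wristcam [0.446  0.2649 0.4034]
A [0.4633 0.3098] len 0.10109563607266457 0.059777769739259794 long ang 1.3097912509592817 short -0.24965798354671762
B [0.3484 0.2539] len 0.10508578681948841 0.05768750085856191 long ang 1.2480987529861014 short -0.25845770367531296
timer [[0.5178 0.2049 0.06  ]] axis [[0.4348 0.2236 0.022 ]]
['scene'] [ 0.4569 -0.1905  0.0718] 1.9148521962971472
['top'] [ 0.4545 -0.1945  0.0732] 3.8966749351705516
['scene', 'top'] [ 0.4555 -0.1931  0.0746] 3.997426708960802
```

Request:
{"fn": "step_arm", "kwargs": {
  "increments": [
    {"delta_pos": [4, 0.15, 2], "dr": [0, 0, -1], "fingers": -1},
    {"delta_pos": [8, 0.3, 6], "dr": [0, 0, -1], "fingers": -1},
    {"delta_pos": [11.8, 0.4, 10], "dr": [0, 0, -1], "fingers": -1},
    {"delta_pos": [11.8, 0.4, 14], "dr": [0, 0, -1], "fingers": -1},
    {"delta_pos": [11.8, 0.4, 16], "dr": [0, 0, -1], "fingers": -1}
  ]
}}

```text
time: 2.7
tool_pos: [0.463, 0.3051, 0.0838]
tool_rot: [-3.138, 0.003, 1.274]
contact_force: [-0.1, 0.2, -0.5]
opening: 0.0916
grip_force: 0.0
```

Request:
{"fn": "step_arm", "kwargs": {
  "increments": [
    {"delta_pos": [0, 0, 2], "dr": [0, 0, 0], "fingers": -1},
    {"delta_pos": [0, 0, 4], "dr": [0, 0, 0], "fingers": -1},
    {"delta_pos": [0, 0, 5.3], "dr": [0, 0, 0], "fingers": -1},
    {"delta_pos": [0, 0, 6], "dr": [0, 0, 0], "fingers": -1},
    {"delta_pos": [0, 0, 6], "dr": [0, 0, 0], "fingers": -1}
  ]
}}

```text
time: 3.32
tool_pos: [0.4641, 0.306, 0.0265]
tool_rot: [-3.141, 0.0, 1.274]
contact_force: [-0.4, 0.2, 0.4]
opening: 0.0918
grip_force: 0.0
```

Request:
{"fn": "step_arm", "kwargs": {
  "increments": [
    {"delta_pos": [0, 0, 0], "dr": [0, 0, 0], "fingers": 1},
    {"delta_pos": [0, 0, 0], "dr": [0, 0, 0], "fingers": 1},
    {"delta_pos": [0, 0, 0], "dr": [0, 0, 0], "fingers": 1},
    {"delta_pos": [0, 0, 0], "dr": [0, 0, 0], "fingers": 1},
    {"delta_pos": [0, 0, 0], "dr": [0, 0, 0], "fingers": 1}
  ],
  "newtons": 35
}}

```text
time: 3.95
tool_pos: [0.4642, 0.3063, 0.0269]
tool_rot: [3.141, -0.0, 1.274]
contact_force: [0.4, 0.8, 2.3]
opening: 0.0591
grip_force: 34.8
```

Request:
{"fn": "step_arm", "kwargs": {
  "increments": [
    {"delta_pos": [0, 0, -3], "dr": [0, 0, 0], "fingers": 1},
    {"delta_pos": [0, 0, -7], "dr": [0, 0, 0], "fingers": 1},
    {"delta_pos": [0, 0, -11], "dr": [0, 0, 8], "fingers": 1},
    {"delta_pos": [0, 0, -14], "dr": [0, 0, 17], "fingers": 1},
    {"delta_pos": [0, 0, -15], "dr": [0, 0, 26], "fingers": 1}
  ]
}}

```text
time: 4.58
tool_pos: [0.4647, 0.3066, 0.1787]
tool_rot: [3.14, -0.003, 0.815]
contact_force: [-0.1, 0.0, -2.4]
opening: 0.0589
grip_force: 34.8
```

Request:
{"fn": "step_arm", "kwargs": {
  "increments": [
    {"delta_pos": [-3.7, 3.2, 0], "dr": [0, 0, 8], "fingers": 1},
    {"delta_pos": [-7.4, 6.4, 0], "dr": [0, 0, 16], "fingers": 1},
    {"delta_pos": [-11.1, 9.6, 0], "dr": [0, 0, 24], "fingers": 1},
    {"delta_pos": [-14.8, 12.8, 0], "dr": [0, 0, 32], "fingers": 1},
    {"delta_pos": [-18.5, 16, 0], "dr": [0, 0, 38], "fingers": 1}
  ]
}}

```text
time: 5.2
tool_pos: [0.4545, 0.0603, 0.1766]
tool_rot: [3.142, 0.0, 0.153]
contact_force: [1.1, -0.2, -1.4]
opening: 0.0591
grip_force: 34.9
```

Request:
{"fn": "step_arm", "kwargs": {
  "increments": [
    {"delta_pos": [-1, 5.5, -0.6], "dr": [0, 0, -10], "fingers": 1},
    {"delta_pos": [-2, 11, -1.2], "dr": [0, 0, -20], "fingers": 1},
    {"delta_pos": [-3, 16.5, -2], "dr": [0, 0, -30], "fingers": 1},
    {"delta_pos": [-4, 22, -2], "dr": [0, 0, -40], "fingers": 1},
    {"delta_pos": [-4.8, 27.6, -2], "dr": [0, 0, -50], "fingers": 1}
  ]
}}

```text
time: 5.82
tool_pos: [0.4506, -0.2088, 0.1968]
tool_rot: [3.141, -0.0, 0.984]
contact_force: [0.4, -0.8, -1.8]
opening: 0.0589
grip_force: 34.8
```

Request:
{"fn": "step_arm", "kwargs": {
  "increments": [
    {"delta_pos": [0, 0, 0], "dr": [0, 0, -10], "fingers": 1},
    {"delta_pos": [0, 0, 0], "dr": [0, 0, -20], "fingers": 1},
    {"delta_pos": [0, 0, 0], "dr": [0, 0, -30], "fingers": 1},
    {"delta_pos": [0, 0, 0], "dr": [0, 0, -35], "fingers": 1},
    {"delta_pos": [0, 0, 0], "dr": [0, 0, -35], "fingers": 1}
  ]
}}

```text
time: 6.45
tool_pos: [0.4508, -0.2071, 0.1964]
tool_rot: [-3.141, -0.0, 1.588]
contact_force: [0.4, 0.2, -0.5]
opening: 0.0589
grip_force: 34.9
```

```bash
python3 look.py w2 wrist; python3 - <<'E'
from h import *
w=cv2.imread("pics/w2.png")
cv2.imwrite("pics/c2.png",cv2.resize(w[:250,100:500],(800,500),interpolation=cv2.INTER_CUBIC))
E
```

```text
6.5 [ 0.4508 -0.2071  0.1965] [-3.1411 -0.0002  1.5873] 0.05903442686159489
```

View pics/c2.png

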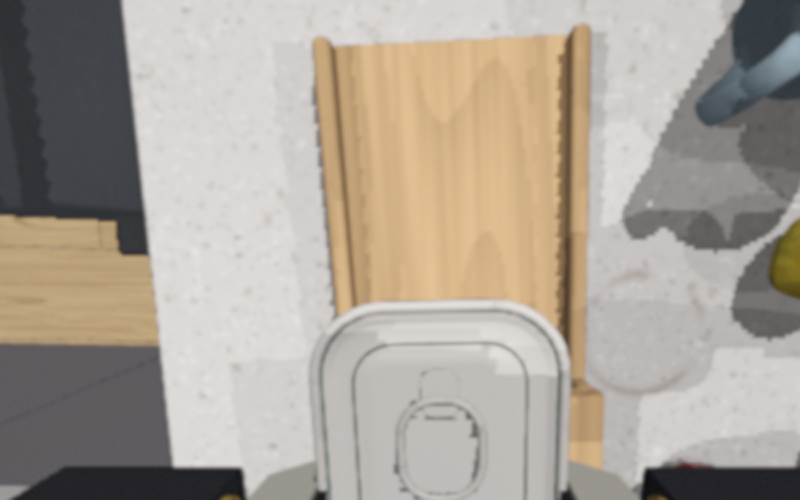

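The crop shows the lane mouth with its wall ends at (323,42) and (580,30), the walls running down to (345,300) and (578,380), and the roof's front corner at (603,392). The held tin covers the rest.

```bash
python3 - <<'E'
from h import *
import pickle
from scipy.optimize import least_squares
P=pickle.load(open("pics/w2.pkl","rb"))
C=lambda u,v:(100+u/2,v/2)
for nm,(p,q) in {"L outer":((315,44),(337,300)),"L inner":((332,46),(353,300)),"R outer":((590,32),(587,370)),"R inner":((571,36),(569,300))}.items():
    X=ray("wrist",[C(*p),C(*q)],.024,P)[:,:2];d=X[0]-X[1];print(nm,X.ravel(),"yaw",np.arctan2(-d[0],d[1]))
print("roof corner",ray("wrist",C(603,392),.064,P))
for v in([.456,-.192,.073],):
    c,s=np.cos(v[2]),np.sin(v[2]);print([ [v[0]+c*x-s*y,v[1]+s*x+c*y] for x,y in((-.07,.16),(.07,.16),(.07,-.02))])
E
```

```text
L outer [ 0.3856 -0.0451  0.3928 -0.1706] yaw 0.05749274252177778
L inner [ 0.394  -0.0458  0.4017 -0.1704] yaw 0.0613153764485952
R outer [ 0.5213 -0.0374  0.5338 -0.2075] yaw 0.073307402841808
R inner [ 0.5121 -0.0393  0.5206 -0.1683] yaw 0.06635465972136873
roof corner [[ 0.5327 -0.2101  0.064 ]]
[[np.float64(0.3745168032094306), np.float64(-0.037531593389491635)], [np.float64(0.5141439388364132), np.float64(-0.0273206680345483)], [np.float64(0.527272271435626), np.float64(-0.20684127098352584)]]
```

```bash
python3 - <<'E'
from h import *
import pickle
P=pickle.load(open("pics/w2.pkl","rb"))
C=lambda u,v:(100+u/2,v/2)
print("tin sides at z .215",ray("wrist",[C(313,400),C(569,400)],.215,P))
X=np.array([(.07,-.16,.064),(-.07,-.16,.064),(.07,-.02,.064),(-.07,-.02,.064),(.07,.16,.024),(-.07,.16,.024),(0,-.085,.064)])
S=lambda u,v:(300+u/4,140+v/4);T=lambda u,v:(305+u/2.225,145+(v-400)/2.222)
sc=[S(190,38),S(347,70),S(143,125),S(300,162),S(57,290),S(220,335),S(242,100)]
tp=[T(208,402),T(262,481),T(130,452),T(174,526),T(16,508),T(62,586),T(191,464)]
for n,o in(("scene",sc),("top",tp)):
    for x,p in zip(X,o): 
        w=ray(n,p,x[2])[0,:2];c,s=np.cos(.068),np.sin(.068);print(n,x[:2],w,"origin",w-[c*x[0]-s*x[1],s*x[0]+c*x[1]])
E
```

```text
tin sides at z .215 [[ 0.4197 -0.1747  0.215 ]
 [ 0.4817 -0.1736  0.215 ]]
scene [ 0.07 -0.16] [ 0.5394 -0.3436] origin [ 0.4587 -0.1887]
scene [-0.07 -0.16] [ 0.3998 -0.3556] origin [ 0.4588 -0.1912]
scene [ 0.07 -0.02] [ 0.5211 -0.205 ] origin [ 0.4499 -0.1898]
scene [-0.07 -0.02] [ 0.3881 -0.213 ] origin [ 0.4566 -0.1883]
scene [0.07 0.16] [ 0.5117 -0.0292] origin [ 0.4527 -0.1936]
scene [-0.07  0.16] [ 0.3805 -0.0358] origin [ 0.4613 -0.1907]
scene [ 0.    -0.085] [ 0.4625 -0.2742] origin [ 0.4567 -0.1894]
top [ 0.07 -0.16] [ 0.5381 -0.3467] origin [ 0.4574 -0.1918]
top [-0.07 -0.16] [ 0.3973 -0.3594] origin [ 0.4563 -0.1951]
top [ 0.07 -0.02] [ 0.5116 -0.2081] origin [ 0.4404 -0.1929]
top [-0.07 -0.02] [ 0.3863 -0.2152] origin [ 0.4547 -0.1905]
top [0.07 0.16] [ 0.5117 -0.0313] origin [ 0.4527 -0.1957]
top [-0.07  0.16] [ 0.3792 -0.0436] origin [ 0.4599 -0.1985]
top [ 0.    -0.085] [ 0.4604 -0.2794] origin [ 0.4546 -0.1946]
```

Request:
{"fn": "step_arm", "kwargs": {
  "increments": [
    {"delta_pos": [3, 0.2, 0], "dr": [0, 0, 10], "fingers": 1},
    {"delta_pos": [6, 0.4, 0], "dr": [0, 0, 20], "fingers": 1},
    {"delta_pos": [9, 0.6, 0], "dr": [0, 0, 30], "fingers": 1},
    {"delta_pos": [10.1, 0.75, 0], "dr": [0, 0, 40], "fingers": 1},
    {"delta_pos": [10.1, 0.75, 0], "dr": [0, 0, 50], "fingers": 1}
  ]
}}

```text
time: 7.12
tool_pos: [0.4566, -0.105, 0.1967]
tool_rot: [-3.141, -0.0, 0.71]
contact_force: [1.3, -0.5, -1.4]
opening: 0.0591
grip_force: 34.9
```

Request:
{"fn": "step_arm", "kwargs": {
  "increments": [
    {"delta_pos": [0, 0, 2], "dr": [0, 0, 10], "fingers": 1},
    {"delta_pos": [0, 0, 5], "dr": [0, 0, 20], "fingers": 1},
    {"delta_pos": [0, 0, 8], "dr": [0, 0, 30], "fingers": 1},
    {"delta_pos": [0, 0, 11], "dr": [0, 0, 37], "fingers": 1},
    {"delta_pos": [0, 0, 12], "dr": [0, 0, 37], "fingers": 1}
  ]
}}

```text
time: 7.75
tool_pos: [0.4557, -0.1057, 0.0753]
tool_rot: [-3.14, 0.003, 0.071]
contact_force: [0.4, -0.7, -2.2]
opening: 0.0592
grip_force: 34.9
```

Request:
{"fn": "step_arm", "kwargs": {
  "increments": [
    {"delta_pos": [0, 0, 2], "dr": [0, 0, 0], "fingers": 1},
    {"delta_pos": [0, 0, 4], "dr": [0, 0, 0], "fingers": 1},
    {"delta_pos": [0, 0, 5], "dr": [0, 0, 0], "fingers": 1},
    {"delta_pos": [0, 0, 5.6], "dr": [0, 0, 0], "fingers": 1},
    {"delta_pos": [0, 0, 5.6], "dr": [0, 0, 0], "fingers": 1}
  ]
}}

```text
time: 8.38
tool_pos: [0.4568, -0.1062, 0.0209]
tool_rot: [3.141, -0.0, 0.071]
contact_force: [0.0, -0.6, -1.2]
opening: 0.059
grip_force: 34.9
```

Request:
{"fn": "step_arm", "kwargs": {
  "increments": [
    {"delta_pos": [0, 0, 0.4], "dr": [0, 0, 0], "fingers": 1},
    {"delta_pos": [0, 0, 0.7], "dr": [0, 0, 0], "fingers": 1},
    {"delta_pos": [0, 0, 0.7], "dr": [0, 0, 0], "fingers": 1},
    {"delta_pos": [0, 0, 0.7], "dr": [0, 0, 0], "fingers": -1},
    {"delta_pos": [0, 0, 0.7], "dr": [0, 0, 0], "fingers": -1}
  ]
}}

```text
time: 9.0
tool_pos: [0.4568, -0.1062, 0.0139]
tool_rot: [3.141, -0.0, 0.071]
contact_force: [-0.2, -0.1, -0.0]
opening: 0.0747
grip_force: 0.0
```

Request:
{"fn": "step_arm", "kwargs": {
  "increments": [
    {"delta_pos": [0, 0, 0], "dr": [0, 0, 0], "fingers": -1},
    {"delta_pos": [0, 0, 0], "dr": [0, 0, 0], "fingers": -1},
    {"delta_pos": [0, 0, -3], "dr": [0, 0, 0], "fingers": -1},
    {"delta_pos": [0, 0, -8], "dr": [0, 0, 0], "fingers": -1},
    {"delta_pos": [0, 0, -10], "dr": [0, 0, 0], "fingers": -1}
  ]
}}

```text
time: 9.62
tool_pos: [0.4577, -0.1065, 0.1162]
tool_rot: [3.14, -0.003, 0.071]
contact_force: [0.2, -0.2, -0.3]
opening: 0.0917
grip_force: 0.0
```

Request:
{"fn": "step_arm", "kwargs": {
  "increments": [
    {"delta_pos": [0, -1.5, 0], "dr": [0, 0, -10], "fingers": 0},
    {"delta_pos": [0, -3, 0], "dr": [0, 0, -20], "fingers": 0},
    {"delta_pos": [0, -4.5, 0], "dr": [0, 0, -30], "fingers": 0},
    {"delta_pos": [0, -5.7, 0], "dr": [0, 0, -40], "fingers": 0},
    {"delta_pos": [0, -5.7, 0], "dr": [0, 0, -50], "fingers": 0}
  ]
}}

```text
time: 10.25
tool_pos: [0.4523, -0.0484, 0.1137]
tool_rot: [-3.141, 0.0, 0.95]
contact_force: [0.3, -0.4, -0.0]
opening: 0.0479
grip_force: 0.0
```

Request:
{"fn": "step_arm", "kwargs": {
  "increments": [
    {"delta_pos": [0, 0, 0], "dr": [0, 0, -10], "fingers": 0},
    {"delta_pos": [0, 0, 0], "dr": [0, 0, -20], "fingers": 0},
    {"delta_pos": [0, 0, 0], "dr": [0, 0, -30], "fingers": 0},
    {"delta_pos": [0, 0, 0], "dr": [0, 0, -40], "fingers": 0},
    {"delta_pos": [0, 0, 0], "dr": [0, 0, -40], "fingers": 0}
  ]
}}

```text
time: 10.88
tool_pos: [0.4525, -0.0492, 0.1137]
tool_rot: [-3.142, 0.0, 1.64]
contact_force: [0.1, 0.0, -0.1]
opening: 0.0456
grip_force: 0.0
```

```bash
python3 look.py w3 wrist; python3 look.py s3 scene; python3 - <<'E'
from h import *
w=cv2.imread("pics/w3.png");s=cv2.imread("pics/s3.png")
o=np.zeros((600,800,3),np.uint8);o[:400,:640]=w
o[400:,:222]=cv2.resize(s[140:230,300:400],(222,200),interpolation=cv2.INTER_CUBIC)
cv2.imwrite("pics/c3.png",o)
E
```

```text
10.925 [ 0.4526 -0.0492  0.1137] [3.1415 0.0001 1.6379] 0.04577551960335882
10.975 [ 0.4526 -0.0492  0.1137] [3.1415 0.0001 1.6379] 0.046015493657734774
```

View pics/c3.png

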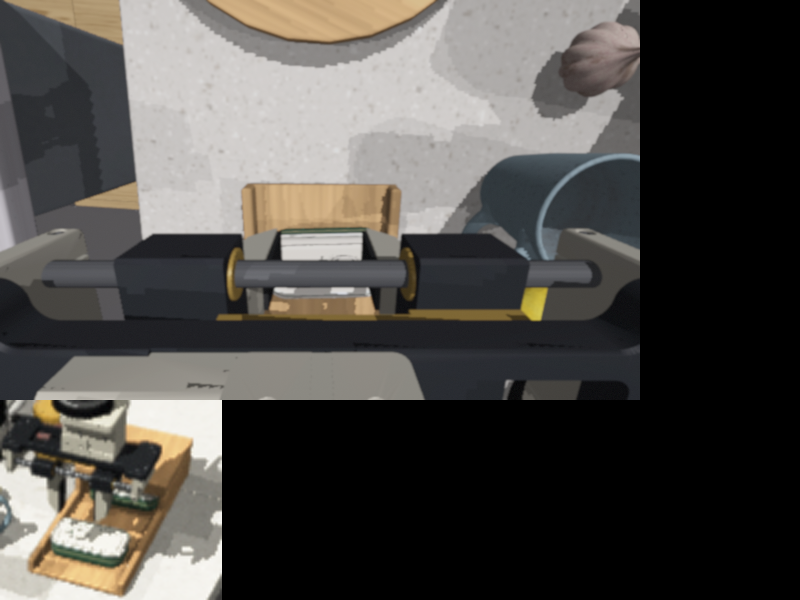

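The wrist view shows the lane mouth at (322,185), the tin's +y edge at row 230 between the fingers, and the mug's rim from (485,165), close to the body's right side. In the scene crop the tin lies square in the lane.

```bash
python3 - <<'E'
from h import *
import pickle
P=pickle.load(open("pics/w3.pkl","rb"))
print("mouth wall ends",ray("wrist",[(243,185),(400,185)],.024,P))
print("tin +y edge",ray("wrist",[(283,230),(365,230)],.033,P))
print("mug rim left, handle",ray("wrist",[(483,180),(468,220)],.096,P),ray("wrist",[(480,225)],.07,P))
print("mug top cam",ray("top",[[298,157],[285,152],[298,145],[297,170],[317,163]],.096))
E
```

```text
mouth wall ends [[ 0.3859 -0.0375  0.024 ]
 [ 0.5192 -0.0282  0.024 ]]
tin +y edge [[ 0.4223 -0.0725  0.033 ]
 [ 0.4922 -0.0676  0.033 ]]
mug rim left, handle [[ 0.5478 -0.0072  0.096 ]
 [ 0.5439 -0.0329  0.096 ]] [[ 0.5675 -0.0442  0.07  ]]
mug top cam [[ 0.6162 -0.0282  0.096 ]
 [ 0.6483  0.0024  0.096 ]
 [ 0.6546 -0.0444  0.096 ]
 [ 0.5767 -0.0081  0.096 ]
 [ 0.5739 -0.0743  0.096 ]]
```

Request:
{"fn": "step_arm", "kwargs": {
  "increments": [
    {"delta_pos": [0.2, 0, 0], "dr": [0, 0, 10], "fingers": 1},
    {"delta_pos": [0.4, 0, 0], "dr": [0, 0, 20], "fingers": 1},
    {"delta_pos": [0.7, 0, 0], "dr": [0, 0, 30], "fingers": 1},
    {"delta_pos": [0.7, 0, 0], "dr": [0, 0, 40], "fingers": 1},
    {"delta_pos": [0.7, 0, 0], "dr": [0, 0, 50], "fingers": 1}
  ]
}}

```text
time: 11.6
tool_pos: [0.4521, -0.0422, 0.1137]
tool_rot: [3.142, 0.0, 0.76]
contact_force: [1.2, -0.5, 0.6]
opening: 0.0021
grip_force: 0.0
```

Request:
{"fn": "step_arm", "kwargs": {
  "increments": [
    {"delta_pos": [0, 0, 0], "dr": [0, 0, 10], "fingers": 1},
    {"delta_pos": [0, 0, 0], "dr": [0, 0, 20], "fingers": 1},
    {"delta_pos": [0, 0, 0], "dr": [0, 0, 30], "fingers": 1},
    {"delta_pos": [0, 0, 0], "dr": [0, 0, 40], "fingers": 1},
    {"delta_pos": [0, 0, 0], "dr": [0, 0, 40], "fingers": 1}
  ]
}}

```text
time: 12.22
tool_pos: [0.4521, -0.0423, 0.1137]
tool_rot: [3.142, 0.0, 0.07]
contact_force: [0.4, 0.1, 0.3]
opening: 0.0002
grip_force: 0.0
```

Request:
{"fn": "step_arm", "kwargs": {
  "increments": [
    {"delta_pos": [0, 0, 3], "dr": [0, 0, 0], "fingers": 1},
    {"delta_pos": [0, 0, 6], "dr": [0, 0, 0], "fingers": 1},
    {"delta_pos": [0, 0, 8], "dr": [0, 0, 0], "fingers": 1},
    {"delta_pos": [0, 0, 9.4], "dr": [0, 0, 0], "fingers": 1},
    {"delta_pos": [0, 0, 9.4], "dr": [0, 0, 0], "fingers": 1}
  ]
}}

```text
time: 12.85
tool_pos: [0.4516, -0.0422, 0.0191]
tool_rot: [-3.141, 0.002, 0.072]
contact_force: [0.6, -0.5, 0.2]
opening: 0.0006
grip_force: 0.0
```

Request:
{"fn": "step_arm", "kwargs": {
  "increments": [
    {"delta_pos": [0, 1.4, 0.2], "dr": [0, 0, 0], "fingers": 1},
    {"delta_pos": [0, 2.8, 0.2], "dr": [0, 0, 0], "fingers": 1},
    {"delta_pos": [0, 4.2, 0.2], "dr": [0, 0, 0], "fingers": 1},
    {"delta_pos": [0, 5.6, 0.2], "dr": [0, 0, 0], "fingers": 1},
    {"delta_pos": [0, 7, 0.2], "dr": [0, 0, 0], "fingers": 1}
  ]
}}

```text
time: 13.48
tool_pos: [0.4572, -0.113, 0.018]
tool_rot: [-3.142, -0.0, 0.07]
contact_force: [-0.3, 4.6, 4.7]
opening: 0.0003
grip_force: 3.3
```

Request:
{"fn": "step_arm", "kwargs": {
  "increments": [
    {"delta_pos": [0, 1.4, 0], "dr": [0, 0, 0], "fingers": 1},
    {"delta_pos": [0, 2.8, 0], "dr": [0, 0, 0], "fingers": 1},
    {"delta_pos": [0, 4.2, 0], "dr": [0, 0, 0], "fingers": 1},
    {"delta_pos": [0, 5.4, 0], "dr": [0, 0, 0], "fingers": 1},
    {"delta_pos": [0, 6.2, 0], "dr": [0, 0, 0], "fingers": 1}
  ]
}}

```text
time: 14.1
tool_pos: [0.4614, -0.1744, 0.018]
tool_rot: [-3.141, -0.0, 0.07]
contact_force: [-0.2, 6.4, 6.9]
opening: 0.0006
grip_force: 4.6
```

Request:
{"fn": "step_arm", "kwargs": {
  "increments": [
    {"delta_pos": [0, -1.5, 0], "dr": [0, 0, 0], "fingers": 0},
    {"delta_pos": [0, -4, -4], "dr": [0, 0, 0], "fingers": -1},
    {"delta_pos": [0, -6, -10], "dr": [0, 0, 0], "fingers": -1},
    {"delta_pos": [0, -10, -15], "dr": [0, 0, -10], "fingers": -1},
    {"delta_pos": [0, -15, -18], "dr": [0, 0, -20], "fingers": -1}
  ]
}}

```text
time: 14.72
tool_pos: [0.4511, -0.0234, 0.1998]
tool_rot: [3.139, -0.002, 0.424]
contact_force: [0.3, 0.2, -0.0]
opening: 0.0456
grip_force: 0.0
```

```bash
python3 look.py s4 scene;  python3 look.py t4 top
```

```text
14.775 [ 0.4512 -0.0182  0.203 ] [ 3.1401 -0.0066  0.4348] 0.050106520418154554
14.825 [ 0.4514 -0.0206  0.2009] [ 3.1388 -0.0052  0.428 ] 0.05394275075574997
```

Request:
{"fn": "step_arm", "kwargs": {
  "increments": [
    {"delta_pos": [0.9, -4, 0], "dr": [0, 0, -10], "fingers": -1},
    {"delta_pos": [1.8, -8, 0], "dr": [0, 0, -20], "fingers": -1},
    {"delta_pos": [2.7, -12, 0], "dr": [0, 0, -30], "fingers": -1},
    {"delta_pos": [3.6, -16, 0], "dr": [0, 0, -40], "fingers": -1},
    {"delta_pos": [4.3, -19, 0], "dr": [0, 0, -48], "fingers": -1}
  ]
}}

```text
time: 15.45
tool_pos: [0.4117, 0.1677, 0.1967]
tool_rot: [-3.141, 0.001, 1.262]
contact_force: [0.3, -0.3, 0.1]
opening: 0.0918
grip_force: 0.0
```

```bash
python3 look.py w5 wrist; python3 - <<'E'
from h import *
w=cv2.imread("pics/w5.png");s=cv2.imread("pics/s4.png");t=cv2.imread("pics/t4.png")
o=np.zeros((600,800,3),np.uint8);o[:400,:640]=w
o[400:,:222]=cv2.resize(s[140:230,300:400],(222,200),interpolation=cv2.INTER_CUBIC)
o[400:,300:567]=cv2.resize(t[145:235,305:425],(267,200),interpolation=cv2.INTER_CUBIC)
cv2.imwrite("pics/c5.png",o)
E
```

```text
15.5 [0.411  0.1701 0.1968] [-3.1396 -0.0003  1.2686] 0.09195937838296425
```

View pics/c5.png

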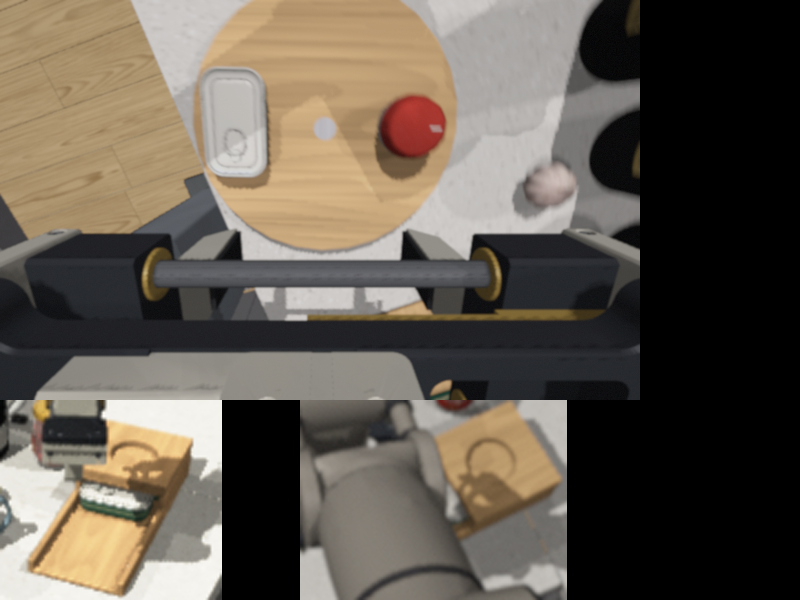

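In the wrist view tin B has corners near (202,70), (263,68), (267,175) and (208,177), the timer is at (412,126), and in the scene crop the first placed tin lies under the roof's edge, nearly square.

```bash
python3 - <<'E'
from h import *
import pickle
P=pickle.load(open("pics/w5.pkl","rb"))
X=ray("wrist",[(202,70),(263,68),(267,175),(208,177)],.047,P)[:,:2];m=X.mean(0);l=(X[0]+X[1]-X[2]-X[3])/2;w=(X[1]+X[2]-X[0]-X[3])/2
print(m,np.linalg.norm(l),np.linalg.norm(w),np.arctan2(l[1],l[0]),np.arctan2(w[1],w[0])+np.pi/2)
print("timer",ray("wrist",[(412,126)],.05,P)); s=robot.observe();print(tool(np.r_[m,.0265]-s["tool_pos"],s["tool_rot"][2]),s["tool_pos"])
E
```

```text
[0.3496 0.2555] 0.10398666146173403 0.0603695678817582 1.2336612558648268 1.2949210950701686
timer [[0.5177 0.201  0.05  ]]
[ 6.3234 -8.4045 17.0257] [0.411  0.1701 0.1968]
```

Request:
{"fn": "step_arm", "kwargs": {
  "increments": [
    {"delta_pos": [3, -4, 1], "dr": [0, 0, 0], "fingers": -1},
    {"delta_pos": [6.3, -8.4, 3], "dr": [0, 0, 0], "fingers": -1},
    {"delta_pos": [6.3, -8.4, 6], "dr": [0, 0, 0], "fingers": -1},
    {"delta_pos": [6.3, -8.4, 9], "dr": [0, 0, 0], "fingers": -1},
    {"delta_pos": [6.3, -8.4, 11], "dr": [0, 0, 0], "fingers": -1}
  ]
}}

```text
time: 16.12
tool_pos: [0.3511, 0.2518, 0.0857]
tool_rot: [-3.14, 0.002, 1.257]
contact_force: [0.2, -0.4, -0.6]
opening: 0.0919
grip_force: 0.0
```

Request:
{"fn": "step_arm", "kwargs": {
  "increments": [
    {"delta_pos": [0, 0, 2], "dr": [0, 0, 0], "fingers": -1},
    {"delta_pos": [0, 0, 4], "dr": [0, 0, 0], "fingers": -1},
    {"delta_pos": [0, 0, 5.3], "dr": [0, 0, 0], "fingers": -1},
    {"delta_pos": [0, 0, 6], "dr": [0, 0, 0], "fingers": -1},
    {"delta_pos": [0, 0, 6], "dr": [0, 0, 0], "fingers": -1}
  ]
}}

```text
time: 16.75
tool_pos: [0.352, 0.2524, 0.0274]
tool_rot: [-3.141, 0.001, 1.257]
contact_force: [0.1, 0.3, 0.1]
opening: 0.0916
grip_force: 0.0
```

Request:
{"fn": "step_arm", "kwargs": {
  "increments": [
    {"delta_pos": [0, 0, 0], "dr": [0, 0, 0], "fingers": 1},
    {"delta_pos": [0, 0, 0], "dr": [0, 0, 0], "fingers": 1},
    {"delta_pos": [0, 0, 0], "dr": [0, 0, 0], "fingers": 1},
    {"delta_pos": [0, 0, 0], "dr": [0, 0, 0], "fingers": 1},
    {"delta_pos": [0, 0, 0], "dr": [0, 0, 0], "fingers": 1}
  ]
}}

```text
time: 17.38
tool_pos: [0.352, 0.2526, 0.0278]
tool_rot: [-3.141, 0.0, 1.258]
contact_force: [-2.2, 0.1, 3.8]
opening: 0.0593
grip_force: 35.0
```

Request:
{"fn": "step_arm", "kwargs": {
  "increments": [
    {"delta_pos": [0, 0, -3], "dr": [0, 0, 0], "fingers": 1},
    {"delta_pos": [0, 0, -7], "dr": [0, 0, 0], "fingers": 1},
    {"delta_pos": [0, 0, -11], "dr": [0, 0, 8], "fingers": 1},
    {"delta_pos": [0, 0, -14], "dr": [0, 0, 17], "fingers": 1},
    {"delta_pos": [0, 0, -15], "dr": [0, 0, 26], "fingers": 1}
  ]
}}

```text
time: 18.0
tool_pos: [0.353, 0.2529, 0.1795]
tool_rot: [3.14, -0.003, 0.799]
contact_force: [0.4, -0.3, -1.5]
opening: 0.0586
grip_force: 35.0
```

Request:
{"fn": "step_arm", "kwargs": {
  "increments": [
    {"delta_pos": [-1.9, 4.5, 0], "dr": [0, 0, 8], "fingers": 1},
    {"delta_pos": [-3.8, 9, 0], "dr": [0, 0, 16], "fingers": 1},
    {"delta_pos": [-5.6, 13.5, 0], "dr": [0, 0, 24], "fingers": 1},
    {"delta_pos": [-7.4, 18, 0], "dr": [0, 0, 33], "fingers": 1},
    {"delta_pos": [-9.3, 22.5, 0], "dr": [0, 0, 42], "fingers": 1}
  ]
}}

```text
time: 18.62
tool_pos: [0.4501, 0.0278, 0.1776]
tool_rot: [3.141, -0.0, 0.065]
contact_force: [0.7, 1.1, -1.3]
opening: 0.059
grip_force: 35.0
```

Request:
{"fn": "step_arm", "kwargs": {
  "increments": [
    {"delta_pos": [-0.1, 5, 0], "dr": [0, 0, 0], "fingers": 1},
    {"delta_pos": [-0.3, 10, 2], "dr": [0, 0, 0], "fingers": 1},
    {"delta_pos": [-0.35, 13.6, 5], "dr": [0, 0, 0], "fingers": 1},
    {"delta_pos": [-0.35, 13.6, 9], "dr": [0, 0, 0], "fingers": 1},
    {"delta_pos": [-0.35, 13.6, 10.3], "dr": [0, 0, 0], "fingers": 1}
  ]
}}

```text
time: 19.25
tool_pos: [0.4542, -0.1063, 0.0727]
tool_rot: [-3.14, 0.004, 0.07]
contact_force: [-0.0, -0.5, -0.7]
opening: 0.0593
grip_force: 35.0
```

Request:
{"fn": "step_arm", "kwargs": {
  "increments": [
    {"delta_pos": [0, 0, 1.5], "dr": [0, 0, 0], "fingers": 1},
    {"delta_pos": [0, 0, 3], "dr": [0, 0, 0], "fingers": 1},
    {"delta_pos": [0, 0, 4.5], "dr": [0, 0, 0], "fingers": 1},
    {"delta_pos": [0, 0, 5.3], "dr": [0, 0, 0], "fingers": 1},
    {"delta_pos": [0, 0, 5.3], "dr": [0, 0, 0], "fingers": 1}
  ]
}}

```text
time: 19.88
tool_pos: [0.4559, -0.1062, 0.0218]
tool_rot: [3.142, 0.0, 0.071]
contact_force: [0.5, -0.4, -0.2]
opening: 0.0593
grip_force: 35.0
```

Request:
{"fn": "step_arm", "kwargs": {
  "increments": [
    {"delta_pos": [0, 0, 0.4], "dr": [0, 0, 0], "fingers": 1},
    {"delta_pos": [0, 0, 0.7], "dr": [0, 0, 0], "fingers": 1},
    {"delta_pos": [0, 0, 0.7], "dr": [0, 0, 0], "fingers": 1},
    {"delta_pos": [0, 0, 0.7], "dr": [0, 0, 0], "fingers": -1},
    {"delta_pos": [0, 0, 0.7], "dr": [0, 0, 0], "fingers": -1}
  ]
}}

```text
time: 20.5
tool_pos: [0.4559, -0.1066, 0.0149]
tool_rot: [3.141, -0.0, 0.071]
contact_force: [-0.3, -0.1, 0.0]
opening: 0.0743
grip_force: 0.0
```

Request:
{"fn": "step_arm", "kwargs": {
  "increments": [
    {"delta_pos": [0, 0, 0], "dr": [0, 0, 0], "fingers": -1},
    {"delta_pos": [0, 0, 0], "dr": [0, 0, 0], "fingers": -1},
    {"delta_pos": [0, 0, -3], "dr": [0, 0, 0], "fingers": -1},
    {"delta_pos": [0, 0, -6], "dr": [0, 0, 0], "fingers": -1},
    {"delta_pos": [0, 0, -8], "dr": [0, 0, 0], "fingers": -1}
  ]
}}

```text
time: 21.12
tool_pos: [0.456, -0.1066, 0.096]
tool_rot: [3.141, -0.001, 0.071]
contact_force: [-0.6, -0.8, -0.1]
opening: 0.0914
grip_force: 0.0
```

Request:
{"fn": "step_arm", "kwargs": {
  "increments": [
    {"delta_pos": [0, -3, 0], "dr": [0, 0, 0], "fingers": 1},
    {"delta_pos": [0, -6.4, 0], "dr": [0, 0, 0], "fingers": 1},
    {"delta_pos": [0, -6.6, 0], "dr": [0, 0, 0], "fingers": 1},
    {"delta_pos": [0, -6.6, 0], "dr": [0, 0, 0], "fingers": 1},
    {"delta_pos": [0, -6.6, 2], "dr": [0, 0, 0], "fingers": 1}
  ]
}}

```text
time: 21.75
tool_pos: [0.4525, -0.0418, 0.0755]
tool_rot: [3.14, -0.004, 0.07]
contact_force: [-0.1, -0.2, 0.6]
opening: 0.0465
grip_force: 0.0
```

```bash
python3 look.py s6 scene; python3 - <<'E'
from h import *
s=cv2.imread("pics/s6.png")
cv2.imwrite("pics/c6.png",cv2.resize(s[130:240,290:400],(550,550),interpolation=cv2.INTER_CUBIC))
E
```

```text
21.8 [ 0.4505 -0.0414  0.0727] [-3.1413  0.0016  0.0698] 0.0424672070194476
```

View pics/c6.png

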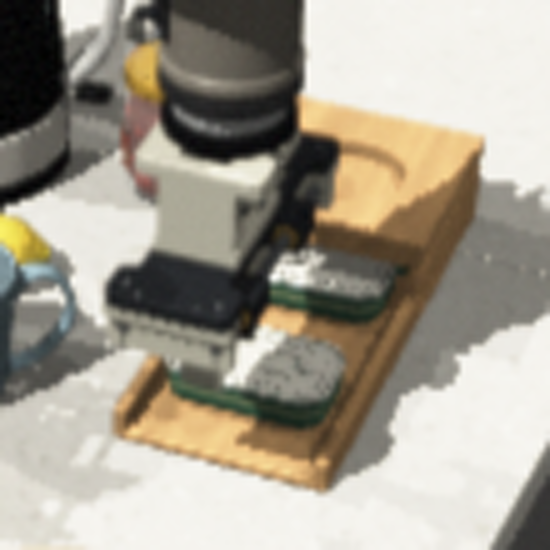

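The crop shows both tins lid up and roughly square in the lane, at about (330,285) and (255,375), with the gripper behind the mouth and still closing.

Request:
{"fn": "step_arm", "kwargs": {
  "increments": [
    {"delta_pos": [0, 0, 0], "dr": [0, 0, 0], "fingers": 1},
    {"delta_pos": [0, 0, 0.5], "dr": [0, 0, 0], "fingers": 1},
    {"delta_pos": [0, 0, 2.5], "dr": [0, 0, 0], "fingers": 1},
    {"delta_pos": [0, 0, 4.5], "dr": [0, 0, 0], "fingers": 1},
    {"delta_pos": [0, 0, 5.8], "dr": [0, 0, 0], "fingers": 1}
  ]
}}

```text
time: 22.42
tool_pos: [0.4511, -0.0408, 0.0161]
tool_rot: [3.142, 0.0, 0.071]
contact_force: [-0.0, -0.5, -0.9]
opening: 0.0004
grip_force: 0.0
```

Request:
{"fn": "step_arm", "kwargs": {
  "increments": [
    {"delta_pos": [0, 1.4, 0], "dr": [0, 0, 0], "fingers": 1},
    {"delta_pos": [0, 2.8, 0], "dr": [0, 0, 0], "fingers": 1},
    {"delta_pos": [0, 4.2, 0], "dr": [0, 0, 0], "fingers": 1},
    {"delta_pos": [0, 5.6, 0], "dr": [0, 0, 0], "fingers": 1},
    {"delta_pos": [0, 7, 0], "dr": [0, 0, 0], "fingers": 1}
  ]
}}

```text
time: 23.05
tool_pos: [0.4562, -0.1115, 0.0171]
tool_rot: [3.141, -0.001, 0.07]
contact_force: [-0.3, 2.8, 3.2]
opening: 0.0004
grip_force: 2.2
```

Request:
{"fn": "step_arm", "kwargs": {
  "increments": [
    {"delta_pos": [0, 0.6, 0], "dr": [0, 0, 0], "fingers": 1},
    {"delta_pos": [0, 1.1, 0], "dr": [0, 0, 0], "fingers": 1},
    {"delta_pos": [0, 1.6, 0], "dr": [0, 0, 0], "fingers": 1},
    {"delta_pos": [0, 2.1, 0], "dr": [0, 0, 0], "fingers": 1},
    {"delta_pos": [0, 2.6, 0], "dr": [0, 0, 0], "fingers": 1}
  ]
}}

```text
time: 23.68
tool_pos: [0.4577, -0.1358, 0.017]
tool_rot: [-3.141, 0.0, 0.071]
contact_force: [0.1, 6.2, 6.8]
opening: 0.0003
grip_force: 4.6
```

Request:
{"fn": "step_arm", "kwargs": {
  "increments": [
    {"delta_pos": [0, 0.2, 0], "dr": [0, 0, 0], "fingers": 1},
    {"delta_pos": [0, 0.4, 0], "dr": [0, 0, 0], "fingers": 1},
    {"delta_pos": [0, 0.6, 0], "dr": [0, 0, 0], "fingers": 1},
    {"delta_pos": [0, 0.8, 0], "dr": [0, 0, 0], "fingers": 1},
    {"delta_pos": [0, 0.9, 0], "dr": [0, 0, 0], "fingers": 1}
  ]
}}

```text
time: 24.3
tool_pos: [0.4583, -0.1446, 0.017]
tool_rot: [-3.14, 0.0, 0.071]
contact_force: [0.2, 6.5, 6.5]
opening: 0.0002
grip_force: 4.7
```

Request:
{"fn": "step_arm", "kwargs": {
  "increments": [
    {"delta_pos": [0, 0.2, 0], "dr": [0, 0, 0], "fingers": 1},
    {"delta_pos": [0, 0.4, 0], "dr": [0, 0, 0], "fingers": 1},
    {"delta_pos": [0, 0.6, 0], "dr": [0, 0, 0], "fingers": 1},
    {"delta_pos": [0, 0.7, 0], "dr": [0, 0, 0], "fingers": 1},
    {"delta_pos": [0, 0.8, 0], "dr": [0, 0, 0], "fingers": 1}
  ]
}}

```text
time: 24.92
tool_pos: [0.4587, -0.1516, 0.0169]
tool_rot: [-3.139, 0.001, 0.07]
contact_force: [0.9, 12.9, 8.2]
opening: 0.0006
grip_force: 8.0
```

Request:
{"fn": "step_arm", "kwargs": {
  "increments": [
    {"delta_pos": [0, 0.1, 0], "dr": [0, 0, 0], "fingers": 1},
    {"delta_pos": [0, 0.2, 0], "dr": [0, 0, 0], "fingers": 1},
    {"delta_pos": [0, 0.3, 0], "dr": [0, 0, 0], "fingers": 1},
    {"delta_pos": [0, 0.3, 0], "dr": [0, 0, 0], "fingers": 1},
    {"delta_pos": [0, 0.3, 0], "dr": [0, 0, 0], "fingers": 1}
  ]
}}

```text
time: 25.55
tool_pos: [0.4585, -0.152, 0.0169]
tool_rot: [-3.135, 0.002, 0.071]
contact_force: [3.1, 24.2, 10.2]
opening: 0.0006
grip_force: 12.5
```

Request:
{"fn": "step_arm", "kwargs": {
  "increments": [
    {"delta_pos": [0, -1.5, 0], "dr": [0, 0, 0], "fingers": 1},
    {"delta_pos": [0, -3, -2], "dr": [0, 0, 0], "fingers": 1},
    {"delta_pos": [0, -3, -8], "dr": [0, 0, 0], "fingers": 1},
    {"delta_pos": [0, -1, -14], "dr": [0, 0, -10], "fingers": 0},
    {"delta_pos": [0, 3, -19], "dr": [0, 0, -20], "fingers": -1}
  ]
}}

```text
time: 26.18
tool_pos: [0.4614, -0.1848, 0.2074]
tool_rot: [3.14, -0.001, 0.428]
contact_force: [1.6, -0.4, -0.4]
opening: 0.0163
grip_force: 0.0
```

Request:
{"fn": "step_arm", "kwargs": {
  "increments": [
    {"delta_pos": [0, 3, 0], "dr": [0, 0, -10], "fingers": -1},
    {"delta_pos": [0, 6, 0], "dr": [0, 0, -20], "fingers": -1},
    {"delta_pos": [0, 9, 0], "dr": [0, 0, -30], "fingers": -1},
    {"delta_pos": [0, 12, 0], "dr": [0, 0, -40], "fingers": -1},
    {"delta_pos": [0, 14, 0], "dr": [0, 0, -50], "fingers": -1}
  ]
}}

```text
time: 26.8
tool_pos: [0.5184, -0.3141, 0.2043]
tool_rot: [-3.141, 0.001, 1.298]
contact_force: [-0.7, -0.6, -0.2]
opening: 0.0656
grip_force: 0.0
```

Request:
{"fn": "step_arm", "kwargs": {
  "increments": [
    {"delta_pos": [-2, -1.5, 0], "dr": [0, 0, -7], "fingers": -1},
    {"delta_pos": [-4, -3, 0], "dr": [0, 0, -14], "fingers": -1},
    {"delta_pos": [-5.5, -3.4, 0], "dr": [0, 0, -19.5], "fingers": -1},
    {"delta_pos": [-5.5, -3.4, 0], "dr": [0, 0, -19.5], "fingers": -1},
    {"delta_pos": [-5.5, -3.4, 0], "dr": [0, 0, -19.5], "fingers": -1}
  ]
}}

```text
time: 27.42
tool_pos: [0.4707, -0.3559, 0.2048]
tool_rot: [-3.141, -0.0, 1.631]
contact_force: [0.7, -1.3, -0.2]
opening: 0.0917
grip_force: 0.0
```

```bash
python3 look.py w7 wrist; python3 - <<'E'
from h import *
w=cv2.imread("pics/w7.png")
cv2.imwrite("pics/c7.png",cv2.resize(w[:250,120:520],(800,500),interpolation=cv2.INTER_CUBIC))
E
```

```text
27.475 [ 0.4709 -0.3557  0.2048] [-3.1415 -0.0002  1.6319] 0.09175467265634649
```

View pics/c7.png

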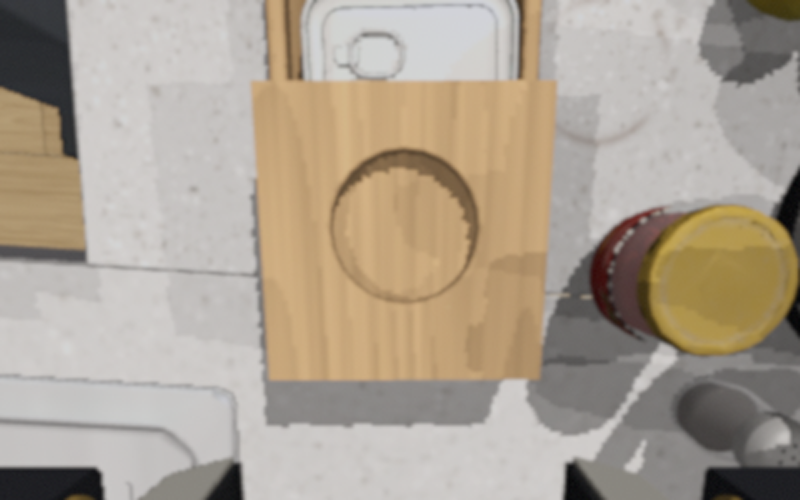

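The crop shows the roof with corners (253,81), (556,80), (541,379) and (268,380), the round well rim centred near (404,226), and the last tin square in the lane above the roof's edge; the jar is at (720,280).

```bash
python3 - <<'E'
from h import *
import pickle
P=pickle.load(open("pics/w7.pkl","rb"))
C=lambda u,v:(120+u/2,v/2)
X=ray("wrist",[C(*p) for p in((253,81),(556,80),(541,379),(268,380))],.064,P)[:,:2];print(X,"front mid",X[:2].mean(0),"back mid",X[2:].mean(0))
d=X[:2].mean(0)-X[2:].mean(0);print("len",np.linalg.norm(d),"yaw",np.arctan2(-d[0],d[1]),np.linalg.norm(X[1]-X[0]),np.linalg.norm(X[2]-X[3]))
R=ray("wrist",[C(*p) for p in((331,225),(478,225),(404,149),(404,302))],.064,P)[:,:2];print("rim",R,R[:2].mean(0),R[2:].mean(0))
print("lid edges L,R at 40",ray("wrist",[C(303,40),C(519,40)],.033,P))
E
```

```text
[[ 0.3955 -0.2209]
 [ 0.5328 -0.2122]
 [ 0.543  -0.3512]
 [ 0.4024 -0.3603]] front mid [ 0.4641 -0.2165] back mid [ 0.4727 -0.3557]
len 0.1394482690829286 yaw 0.06136476025092351 0.13754302203713115 0.1408654164351656
rim [[ 0.4326 -0.2815]
 [ 0.5034 -0.2772]
 [ 0.4657 -0.2454]
 [ 0.47   -0.3161]] [ 0.468  -0.2794] [ 0.4678 -0.2808]
lid edges L,R at 40 [[ 0.4127 -0.1944  0.033 ]
 [ 0.5191 -0.188   0.033 ]]
```

Request:
{"fn": "step_arm", "kwargs": {
  "increments": [
    {"delta_pos": [5.9, 0.9, 0], "dr": [0, 0, 10], "fingers": -1},
    {"delta_pos": [11.8, 1.8, 0], "dr": [0, 0, 20], "fingers": -1},
    {"delta_pos": [17.8, 2.8, 0], "dr": [0, 0, 30], "fingers": -1},
    {"delta_pos": [23.8, 3.8, 0], "dr": [0, 0, 40], "fingers": -1},
    {"delta_pos": [29.8, 4.8, 0], "dr": [0, 0, 50], "fingers": -1}
  ]
}}

```text
time: 28.1
tool_pos: [0.4996, -0.0618, 0.2051]
tool_rot: [3.141, -0.0, 0.774]
contact_force: [1.2, -0.5, -0.7]
opening: 0.0923
grip_force: 0.0
```

Request:
{"fn": "step_arm", "kwargs": {
  "increments": [
    {"delta_pos": [2.8, -4.3, 0], "dr": [0, 0, 10], "fingers": -1},
    {"delta_pos": [5.6, -8.6, 0], "dr": [0, 0, 20], "fingers": -1},
    {"delta_pos": [8.4, -12.9, 0], "dr": [0, 0, 30], "fingers": -1},
    {"delta_pos": [11.2, -17.2, 0], "dr": [0, 0, 39], "fingers": -1},
    {"delta_pos": [14, -21.5, 0], "dr": [0, 0, 39], "fingers": -1}
  ]
}}

```text
time: 28.72
tool_pos: [0.4471, 0.1892, 0.2051]
tool_rot: [-3.142, -0.001, 0.097]
contact_force: [1.0, -0.5, 1.2]
opening: 0.0917
grip_force: 0.0
```

```bash
python3 look.py w8 wrist; python3 - <<'E'
from h import *
import pickle
P=pickle.load(open("pics/w8.pkl","rb"));w=cv2.imread("pics/w8.png").astype(int)
b,g,r=w[...,0],w[...,1],w[...,2]
m=((r>120)&(g<60)&(b<60)).astype(np.uint8);m[235:]=0
n,l,s,c=cv2.connectedComponentsWithStats(m);k=1+np.argmax(s[1:,4]);print(s[k],c[k])
uv=c[k];print("dome z.05",ray("wrist",uv,.05,P),P["T"][:3,3])
cv2.imwrite("pics/c8.png",w[:250].astype(np.uint8))
E
```

```text
28.775 [0.4455 0.1941 0.2051] [-3.1382  0.      0.1014] 0.09173372250355644
[ 291   88   52   58 2260] [315.7248 117.5217]
dome z.05 [[0.5191 0.2018 0.05  ]] [0.5185 0.1961 0.3621]
```

View pics/c8.png

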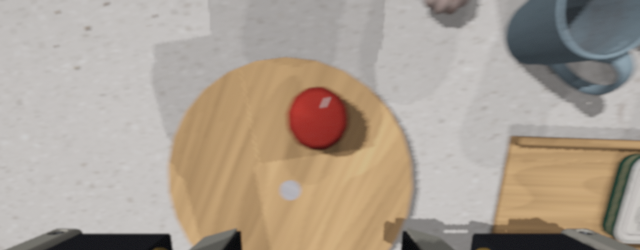

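Request:
{"fn": "step_arm", "kwargs": {
  "increments": [
    {"delta_pos": [3.5, -0.2, 1], "dr": [0, 0, 0], "fingers": -1},
    {"delta_pos": [7, -0.5, 4], "dr": [0, 0, 0], "fingers": -1},
    {"delta_pos": [7, -0.5, 7], "dr": [0, 0, 0], "fingers": -1},
    {"delta_pos": [7, -0.5, 10], "dr": [0, 0, 0], "fingers": -1},
    {"delta_pos": [7, -0.5, 11], "dr": [0, 0, 0], "fingers": -1}
  ]
}}

```text
time: 29.4
tool_pos: [0.5159, 0.1989, 0.0932]
tool_rot: [3.141, 0.003, 0.099]
contact_force: [-0.7, 0.2, -0.1]
opening: 0.0917
grip_force: 0.0
```

Request:
{"fn": "step_arm", "kwargs": {
  "increments": [
    {"delta_pos": [0, 0, 2], "dr": [0, 0, 0], "fingers": -1},
    {"delta_pos": [0, 0, 4], "dr": [0, 0, 0], "fingers": -1},
    {"delta_pos": [0, 0, 5.2], "dr": [0, 0, 0], "fingers": -1},
    {"delta_pos": [0, 0, 5.7], "dr": [0, 0, 0], "fingers": -1},
    {"delta_pos": [0, 0, 5.7], "dr": [0, 0, 0], "fingers": -1}
  ]
}}

```text
time: 30.02
tool_pos: [0.5173, 0.1989, 0.0383]
tool_rot: [3.142, -0.001, 0.099]
contact_force: [0.6, -0.3, -0.1]
opening: 0.0918
grip_force: 0.0
```

Request:
{"fn": "step_arm", "kwargs": {
  "increments": [
    {"delta_pos": [0, 0, 0], "dr": [0, 0, 0], "fingers": 1},
    {"delta_pos": [0, 0, 0], "dr": [0, 0, 0], "fingers": 1},
    {"delta_pos": [0, 0, 0], "dr": [0, 0, 0], "fingers": 1},
    {"delta_pos": [0, 0, 0], "dr": [0, 0, 0], "fingers": 1},
    {"delta_pos": [0, 0, 0], "dr": [0, 0, 0], "fingers": 1}
  ],
  "newtons": 15
}}

```text
time: 30.65
tool_pos: [0.5173, 0.1988, 0.0382]
tool_rot: [3.142, -0.001, 0.099]
contact_force: [0.1, -0.7, 2.9]
opening: 0.0641
grip_force: 15.0
```

Request:
{"fn": "step_arm", "kwargs": {
  "increments": [
    {"delta_pos": [0, 0, -1.5], "dr": [0, 0, 0], "fingers": 1},
    {"delta_pos": [-2, -0.8, -3], "dr": [0, 0, 0], "fingers": 1},
    {"delta_pos": [-5, -2, -3], "dr": [0, 0, 0], "fingers": 1},
    {"delta_pos": [-8, -3.2, -3], "dr": [0, 0, 0], "fingers": 1},
    {"delta_pos": [-8, -3.2, -2.5], "dr": [0, 0, 0], "fingers": 1}
  ],
  "newtons": 25
}}

```text
time: 31.28
tool_pos: [0.4326, 0.2232, 0.0637]
tool_rot: [3.142, 0.001, 0.101]
contact_force: [0.5, 0.1, -1.6]
opening: 0.0642
grip_force: 25.0
```

Request:
{"fn": "step_arm", "kwargs": {
  "increments": [
    {"delta_pos": [0, 0, 0.8], "dr": [0, 0, 0], "fingers": 1},
    {"delta_pos": [0, 0, 1.6], "dr": [0, 0, 0], "fingers": 1},
    {"delta_pos": [0, 0, 2.3], "dr": [0, 0, 0], "fingers": 1},
    {"delta_pos": [0, 0, 2.5], "dr": [0, 0, 0], "fingers": 1},
    {"delta_pos": [0, 0, 2.5], "dr": [0, 0, 0], "fingers": 1}
  ]
}}

```text
time: 31.9
tool_pos: [0.4345, 0.2223, 0.0382]
tool_rot: [3.141, 0.0, 0.099]
contact_force: [-2.6, -2.4, 5.9]
opening: 0.0642
grip_force: 25.0
```

Open, turn 90° around the timer, and grip again to centre it.

Request:
{"fn": "step_arm", "kwargs": {
  "increments": [
    {"delta_pos": [0, 0, 0], "dr": [0, 0, 0], "fingers": -1},
    {"delta_pos": [0, 0, 0], "dr": [0, 0, 0], "fingers": -1},
    {"delta_pos": [0, 0, 0], "dr": [0, 0, 0], "fingers": -1},
    {"delta_pos": [0, 0, 0], "dr": [0, 0, 0], "fingers": -1},
    {"delta_pos": [0, 0, 0], "dr": [0, 0, -10], "fingers": -1}
  ]
}}

```text
time: 32.52
tool_pos: [0.4343, 0.2227, 0.0379]
tool_rot: [3.141, 0.0, 0.277]
contact_force: [-1.2, 0.3, -0.0]
opening: 0.0916
grip_force: 0.0
```

Request:
{"fn": "step_arm", "kwargs": {
  "increments": [
    {"delta_pos": [0, 0, 0], "dr": [0, 0, -10], "fingers": -1},
    {"delta_pos": [0, 0, 0], "dr": [0, 0, -20], "fingers": -1},
    {"delta_pos": [0, 0, 0], "dr": [0, 0, -30], "fingers": -1},
    {"delta_pos": [0, 0, 0], "dr": [0, 0, -40], "fingers": -1},
    {"delta_pos": [0, 0, 0], "dr": [0, 0, -50], "fingers": -1}
  ]
}}

```text
time: 33.15
tool_pos: [0.4343, 0.2227, 0.0379]
tool_rot: [3.142, 0.0, 1.152]
contact_force: [-0.5, -1.1, -0.8]
opening: 0.0919
grip_force: 0.0
```

Request:
{"fn": "step_arm", "kwargs": {
  "increments": [
    {"delta_pos": [0, 0, 0], "dr": [0, 0, -10], "fingers": -1},
    {"delta_pos": [0, 0, 0], "dr": [0, 0, -20], "fingers": -1},
    {"delta_pos": [0, 0, 0], "dr": [0, 0, -30], "fingers": -1},
    {"delta_pos": [0, 0, 0], "dr": [0, 0, -30], "fingers": -1},
    {"delta_pos": [0, 0, 0], "dr": [0, 0, -30], "fingers": 1}
  ]
}}

```text
time: 33.78
tool_pos: [0.4343, 0.2227, 0.0379]
tool_rot: [3.142, 0.0, 1.666]
contact_force: [-0.0, -0.8, -0.7]
opening: 0.0858
grip_force: 0.0
```

Request:
{"fn": "step_arm", "kwargs": {
  "increments": [
    {"delta_pos": [0, 0, 0], "dr": [0, 0, 0], "fingers": 1},
    {"delta_pos": [0, 0, 0], "dr": [0, 0, 0], "fingers": 1},
    {"delta_pos": [0, 0, 0], "dr": [0, 0, 0], "fingers": 1},
    {"delta_pos": [0, 0, 0], "dr": [0, 0, 0], "fingers": 1},
    {"delta_pos": [0, 0, 0], "dr": [0, 0, 0], "fingers": 1}
  ]
}}

```text
time: 34.4
tool_pos: [0.4343, 0.2227, 0.0379]
tool_rot: [3.141, 0.0, 1.67]
contact_force: [-0.2, 0.2, -1.0]
opening: 0.0644
grip_force: 25.0
```

Request:
{"fn": "step_arm", "kwargs": {
  "increments": [
    {"delta_pos": [0, 0, -3], "dr": [0, 0, 0], "fingers": 1},
    {"delta_pos": [0, 0, -7], "dr": [0, 0, 0], "fingers": 1},
    {"delta_pos": [-1, 0, -11], "dr": [0, 0, 8], "fingers": 1},
    {"delta_pos": [-4, -0.1, -14], "dr": [0, 0, 16], "fingers": 1},
    {"delta_pos": [-8, -0.2, -15], "dr": [0, 0, 24], "fingers": 1}
  ]
}}

```text
time: 35.02
tool_pos: [0.4408, 0.1426, 0.1897]
tool_rot: [3.139, -0.001, 1.248]
contact_force: [1.1, -0.0, -1.1]
opening: 0.0643
grip_force: 25.0
```

Request:
{"fn": "step_arm", "kwargs": {
  "increments": [
    {"delta_pos": [-5.5, 2.4, 0], "dr": [0, 0, 10], "fingers": 1},
    {"delta_pos": [-11, 4.8, 0], "dr": [0, 0, 20], "fingers": 1},
    {"delta_pos": [-16.5, 7.2, 0], "dr": [0, 0, 30], "fingers": 1},
    {"delta_pos": [-22, 9.6, 0], "dr": [0, 0, 40], "fingers": 1},
    {"delta_pos": [-27.6, 12, 0], "dr": [0, 0, 48], "fingers": 1}
  ]
}}

```text
time: 35.65
tool_pos: [0.467, -0.1587, 0.1879]
tool_rot: [-3.141, -0.0, 0.408]
contact_force: [1.4, 0.1, -0.5]
opening: 0.0639
grip_force: 25.0
```

Request:
{"fn": "step_arm", "kwargs": {
  "increments": [
    {"delta_pos": [-1.6, 3.7, 0], "dr": [0, 0, 9], "fingers": 1},
    {"delta_pos": [-3.2, 7.4, 2], "dr": [0, 0, 18], "fingers": 1},
    {"delta_pos": [-4.8, 11.2, 5], "dr": [0, 0, 19.5], "fingers": 1},
    {"delta_pos": [-4.8, 11.2, 7], "dr": [0, 0, 19.5], "fingers": 1},
    {"delta_pos": [-4.8, 11.2, 8], "dr": [0, 0, 19.5], "fingers": 1}
  ]
}}

```text
time: 36.28
tool_pos: [0.4674, -0.2785, 0.1064]
tool_rot: [-3.14, 0.002, 0.072]
contact_force: [0.1, 0.0, -0.6]
opening: 0.0641
grip_force: 25.0
```

Request:
{"fn": "step_arm", "kwargs": {
  "increments": [
    {"delta_pos": [0, 0, 1], "dr": [0, 0, 0], "fingers": 1},
    {"delta_pos": [0, 0, 2], "dr": [0, 0, 0], "fingers": 1},
    {"delta_pos": [0, 0, 2.4], "dr": [0, 0, 0], "fingers": 1},
    {"delta_pos": [0, 0, 2.4], "dr": [0, 0, 0], "fingers": 1},
    {"delta_pos": [0, 0, 2.4], "dr": [0, 0, 0], "fingers": 1}
  ]
}}

```text
time: 36.9
tool_pos: [0.4686, -0.2788, 0.0844]
tool_rot: [3.141, -0.001, 0.073]
contact_force: [-0.1, -0.7, -1.4]
opening: 0.064
grip_force: 25.0
```

```bash
python3 look.py s9 scene; python3 look.py t9 top; python3 - <<'E'
from h import *
s=cv2.imread("pics/s9.png");t=cv2.imread("pics/t9.png")
o=np.hstack([cv2.resize(s[120:220,310:410],(400,400),interpolation=cv2.INTER_CUBIC),cv2.resize(t[120:220,340:440],(400,400),interpolation=cv2.INTER_CUBIC)])
cv2.imwrite("pics/c9.png",o)
E
```

```text
36.95 [ 0.4686 -0.2788  0.0844] [ 3.1409 -0.0006  0.0729] 0.06441866143565372
37.0 [ 0.4685 -0.2788  0.0844] [ 3.1409 -0.0006  0.0729] 0.06380558077897724
```

View pics/c9.png

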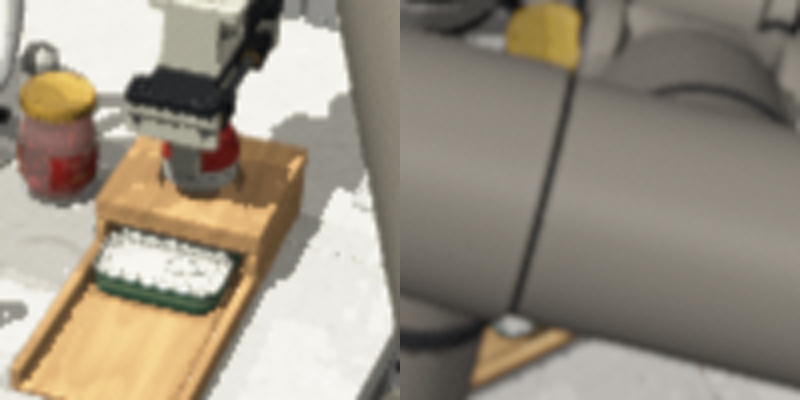

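The scene crop shows the timer held upright just over the well, at about (205,165), and the last tin square in the lane.

Request:
{"fn": "step_arm", "kwargs": {
  "increments": [
    {"delta_pos": [0, 0.1, 0.4], "dr": [0, 0, 0], "fingers": 1},
    {"delta_pos": [0, 0.15, 0.8], "dr": [0, 0, 0], "fingers": 1},
    {"delta_pos": [0, 0.15, 1.1], "dr": [0, 0, 0], "fingers": 1},
    {"delta_pos": [0, 0.15, 1.4], "dr": [0, 0, 0], "fingers": 1},
    {"delta_pos": [0, 0.15, 1.4], "dr": [0, 0, 0], "fingers": 1}
  ]
}}

```text
time: 37.62
tool_pos: [0.4683, -0.2801, 0.0697]
tool_rot: [-3.141, 0.0, 0.073]
contact_force: [-0.4, 0.4, -1.1]
opening: 0.0639
grip_force: 25.0
```

In without contact. Lower the last 2 mm, release and rise.

Request:
{"fn": "step_arm", "kwargs": {
  "increments": [
    {"delta_pos": [0, 0, 0.15], "dr": [0, 0, 0], "fingers": 1},
    {"delta_pos": [0, 0, 0.15], "dr": [0, 0, 0], "fingers": 1},
    {"delta_pos": [0, 0, 0.15], "dr": [0, 0, 0], "fingers": -1},
    {"delta_pos": [0, 0, 0.15], "dr": [0, 0, 0], "fingers": -1},
    {"delta_pos": [0, 0, 0.15], "dr": [0, 0, 0], "fingers": -1}
  ]
}}

```text
time: 38.25
tool_pos: [0.4685, -0.2803, 0.0686]
tool_rot: [3.141, -0.0, 0.073]
contact_force: [0.6, -0.2, -0.2]
opening: 0.0885
grip_force: 0.0
```

Request:
{"fn": "step_arm", "kwargs": {
  "increments": [
    {"delta_pos": [0, 0, 0], "dr": [0, 0, 0], "fingers": -1},
    {"delta_pos": [0, 0, -3], "dr": [0, 0, 0], "fingers": -1},
    {"delta_pos": [0, 0, -7], "dr": [0, 0, 0], "fingers": -1},
    {"delta_pos": [0, 0, -11], "dr": [0, 0, -8], "fingers": -1},
    {"delta_pos": [0, 0, -14], "dr": [0, 0, -18], "fingers": -1}
  ]
}}

```text
time: 38.88
tool_pos: [0.4687, -0.2804, 0.2104]
tool_rot: [3.14, -0.001, 0.392]
contact_force: [1.1, -0.1, -0.1]
opening: 0.0918
grip_force: 0.0
```

Request:
{"fn": "step_arm", "kwargs": {
  "increments": [
    {"delta_pos": [0, 0, 0], "dr": [0, 0, -10], "fingers": -1},
    {"delta_pos": [0, 0, 0], "dr": [0, 0, -20], "fingers": -1},
    {"delta_pos": [0, 0, 0], "dr": [0, 0, -30], "fingers": -1},
    {"delta_pos": [0, 0, 0], "dr": [0, 0, -40], "fingers": -1},
    {"delta_pos": [0, 0, 0], "dr": [0, 0, -50], "fingers": -1}
  ]
}}

```text
time: 39.5
tool_pos: [0.4684, -0.2801, 0.2085]
tool_rot: [-3.142, 0.0, 1.265]
contact_force: [-0.3, -0.6, 0.7]
opening: 0.0919
grip_force: 0.0
```

Request:
{"fn": "step_arm", "kwargs": {
  "increments": [
    {"delta_pos": [-2.4, 0.7, 0], "dr": [0, 0, -10], "fingers": -1},
    {"delta_pos": [-4.8, 1.5, 0], "dr": [0, 0, -21], "fingers": -1},
    {"delta_pos": [-4.8, 1.5, 0], "dr": [0, 0, -21], "fingers": -1},
    {"delta_pos": [-4.8, 1.5, 0], "dr": [0, 0, -21], "fingers": -1},
    {"delta_pos": [-4.8, 1.5, 0], "dr": [0, 0, -21], "fingers": -1}
  ]
}}

```text
time: 40.12
tool_pos: [0.4681, -0.3296, 0.2085]
tool_rot: [-3.142, -0.0, 1.625]
contact_force: [0.2, -0.4, 1.0]
opening: 0.0917
grip_force: 0.0
```

```bash
python3 look.py w10 wrist; python3 look.py s10 scene; python3 - <<'E'
from h import *
w=cv2.imread("pics/w10.png");s=cv2.imread("pics/s10.png")
o=np.hstack([cv2.resize(w[:240,180:460],(560,480),interpolation=cv2.INTER_CUBIC),np.vstack([cv2.resize(s[130:230,310:410],(240,240),interpolation=cv2.INTER_CUBIC),np.zeros((240,240,3),np.uint8)])])
cv2.imwrite("pics/c10.png",o)
E
```

```text
40.175 [ 0.4681 -0.3297  0.2086] [ 3.1415 -0.0001  1.6256] 0.0920404171938166
40.225 [ 0.4682 -0.3298  0.2086] [3.1415 0.0001 1.6259] 0.0918417909476261
```

View pics/c10.png

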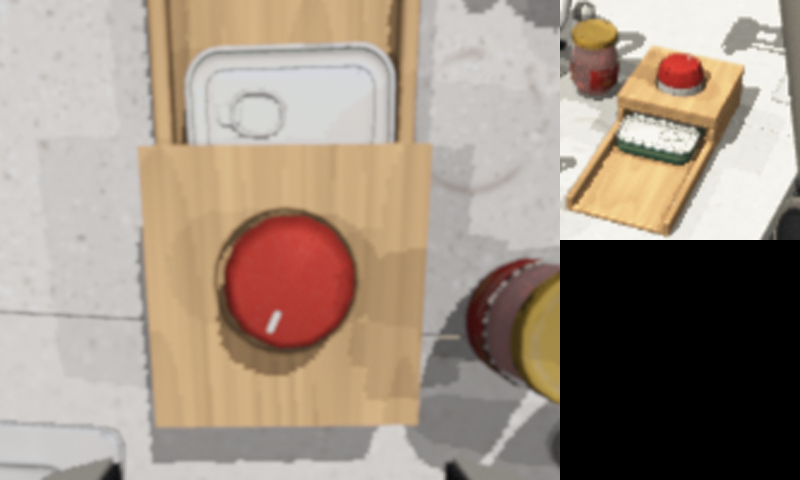

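The timer sits in the well with a near-even rim around it at (287,281), and the last tin's edge at rows 43–46 is parallel to the roof front at rows 145–147. The scene crop shows the timer upright.

```bash
python3 - <<'E'
from h import *
import pickle
P=pickle.load(open("pics/w10.pkl","rb"))
C=lambda u,v:(180+u/2,v/2)
e=ray("wrist",[C(215,46),C(370,43)],.034,P)[:,:2];r=ray("wrist",[C(140,147),C(432,145)],.064,P)[:,:2];b=ray("wrist",[C(156,427),C(418,426)],.064,P)[:,:2]
print(e,r,b);m=(r.mean(0)+b.mean(0))/2;ax=(r.mean(0)-b.mean(0));print(np.linalg.norm(ax));ax/=np.linalg.norm(ax)
print("edge from stop",.060+(e.mean(0)-m)@ax,"tin angle vs roof",np.diff(np.arctan2(*(np.array([e[1]-e[0],r[1]-r[0]])[:,::-1].T))))
t=ray("wrist",C(287,281),.09,P)[0,:2];w=m+ax*.005;print("timer",t,"well",w,np.linalg.norm(t-w))
lid=ray("wrist",[C(186,120),C(396,120)],.034,P)[:,:2];print("tin lateral",(lid.mean(0)-m)@[ax[1],-ax[0]])
E
```

```text
[[ 0.4265 -0.1688]
 [ 0.5036 -0.1633]] [[ 0.3957 -0.2214]
 [ 0.5333 -0.213 ]] [[ 0.403  -0.3601]
 [ 0.5427 -0.3519]]
0.139062238950098
edge from stop 0.1805816236313707 tin angle vs roof [-0.0109]
timer [ 0.4683 -0.278 ] well [ 0.4684 -0.2816] 0.0036938272506833
tin lateral 0.002835678112440066
```

```bash
python3 -c "
from cell import robot
print(robot.hand_in())"
```

```text
the job is handed in; nothing more can be done
None
```

I handed the job in at about 40 s on the robot's clock. The three tins (tin_0 and the two from the turntable) look to be in one tight, square row against the stop, judging by the last tin's edge at about 181 mm, though tin_0 is hidden under the roof. The timer stands in the well, about 4 mm off centre by my measurement, and I never touched the mug, jar or salt shaker. The judge's result was not shown.

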